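# Vent the vacuum pot and lift its lid onto the sloping stand

### The job

The wood blank has finished soaking in the vacuum pot. Turn the red vent tap on the lid fully open to let the vacuum out, then lift the lid off by its black bar handle and set it gently on the sloping wooden lid stand, right side up, lying flat on both rails with its lower edge against the two dowel stops, and let go only once it rests there. Leave the tap open and do not disturb the loose things on the bench.

Things in the scene. Friction and masses are not known exactly. Their poses are not given: they have to be found in the camera images.
- pot: round steel vacuum pot, 184 mm across, fixed to the bench; rim 110 mm above it, mouth 154 mm wide. Origin: centre of its underside, z up. A wood blank lies inside on a rack; leave it there. It stands left or right of the model aeroplane's tail (fin under 180 mm high: carry the lid over it), the lid stand on the other side.
- pot_lid: loose lid, 0.5 to 0.7 kg: clear acrylic disc 190 mm across, 12 mm thick; below it a plug 150 mm across reaches 16 mm down into the pot (2 mm play). Origin: centre of the disc's underside, on the pot's rim at the start; z up, square to the disc; x from the tap to the gauge. On top: bar handle in the middle, tap neck at x = -62 mm, gauge 65 mm high at x = 66 mm.
- lid_grip (a point): centre of the lid's black bar handle, 54 mm above the lid's origin on its z axis. The bar is 60 mm long along the lid's x, 16 mm wide (y) and 16 mm high, on two posts at x = +-22 mm, with 34 mm free between bar and disc. Grip it across, along the lid's y, fingers along the lid's -z.
- vent_grip (a point): centre of the tap's red wing handle, at (-84, 0, 81) mm in the lid's frame. Wing 56 mm long, 14 mm thick, 22 mm high along the tap's axis (11 mm either side of this point). The axis leans 30 degrees from the lid's z to its -x, pointing outward along (-0.5, 0, 0.866) in the lid's frame: come down it with the tool tilted to match, pinch the wing's thickness and twist.
- vent_tap (a joint): tap angle, rad: 0 shut, wing along the lid's y; grows counter-clockwise seen from outside, looking down on the wing, to the stop at 1.5, wing along the lid's (0.866, 0, 0.5). Starts at 0 to 0.2; counts as open over 1.15. Stiff (about 0.05 N m), stays where left. The vacuum holds the lid down until about 1.05; shutting the tap with the lid on holds it again.
- lid_stand: wooden lid stand, 170 x 186 mm, fixed on the bench. Origin: centre of its underside; z up, x from its low front to its high back. Two dowel stops 12 mm thick and 90 mm apart stand 22 mm out of the low end of its sloping bed.
- stand_bed: the stand's bed: two cork-faced rails along its x, 163 mm apart inside (the lid's plug goes between), rising 30 degrees to the back. Origin, 90 mm over the bench: in the plane of the rail faces, where the lid's origin is when the lid touches both stops. x up the slope, z square to the bed. The lid may lie turned any way about its z; lower it square to the bed.
- sanding_block: bystander: cork sanding block 60 x 105 x 33 mm, loose; origin at the centre of its underside
- mug: bystander: cream mug 82 x 118 x 100 mm, loose; origin at the centre of its underside
- cotton_reel: bystander: wooden thread reel 35 mm across and 42 mm high, loose; origin at the centre of its underside
- glue_bottle: bystander: yellow glue bottle 62 mm across and 171 mm high, loose; origin at the centre of its underside

How it is judged:
By the outcome, as a careful person would: the job done as asked, in the order asked, and still so for the second after the job is handed in, with the robot touching nothing.
It also fails if it takes over 51 s, if anything falls off the work surface, if the arm or the gripper's body presses on something with over 40 N, if the wrist force passes 120 N, or if a joint passes its speed limit or range.

### The arm

A 7-joint arm with a two-finger parallel gripper is mounted at the origin on a cart in front of the work surface, level with it; the furniture and walls round the work are solid. World frame = base frame: x ahead of the robot, y to its left, z up, the work surface at z = 0. Lengths are in m, angles in rad, forces in N, time in s.
With the tool pointing down it reaches from about 0.425 to 0.925 m from the base axis. Payload 6.8 kg.
Tool frame: the origin (TCP) lies on the mounting face of the last link; the fingertips stand 173 mm ahead of it and the grasp point (between the pads) lies 155 mm ahead of it; z points along the fingers, y is the direction in which the jaws open and shut (so a half turn about z gives the same grasp; the last joint's range is limited). The gripper opens to 85 mm and grips with 20 to 120 N. Pads are 22 mm wide; open, the fingers measure 114 mm over their backs; the gripper's body (76 mm by 85 mm) begins 54 mm behind the grasp point. The pads swing forward as they close: fully open they stand 13 mm farther back than shut.
Start: joints at [1.006, 0.477, 0.022, 1.555, -0.011, 1.109, -0.083], TCP at [0.298, -0.606, 0.405] pointing down, gripper open.
Joint ranges: [-2.96, 2.96], [-0.34, 2.1], [-1.41, 1.46], [0.24, 2.44], [-1.37, 4.51], [0.17, 1.92], [-2.96, 2.96]. Speed limits (rad/s): [2.39, 2.39, 3.14, 3.14, 3.14, 3.14, 3.14].

### API

Orientations are given as a unit quaternion [w, x, y, z].
In Python, from station import sensors, read_camera, bot gives the robot as it stands. The module is installed in compiled form; this text tells all that it offers.
- The arm moves only by the tool play_rows, never from a script. Its argument "commands" is a list of rows, each a list of 4 numbers: the shift along the tool's x, y, z in m, then the turn about the tool's z in degrees. A call has 1 to 20 rows; each row shifts and turns the commanded pose from where the row before left it, along the tool's axes as they then stand; what a row does not reach is not made up. A row lasts 1/10 s, in which the tool goes at most 50 mm and 8.59 degrees, less where a joint would pass 70% of its speed; a pose out of reach is approached as far as the arm can. A call with a gripper value outside its range is refused whole. "claw" is the finger opening in m, from 0 to 0.0854, set as the call begins (left out, the last holds). The fingers move at their own pace and stop on an object; "force" is the grip in N (left out, the last holds). Time passes only in rows, so rows that do not move let the fingers close. It gives the time, the measured TCP pose, the force and the opening at its end, in the units of the state.
- sensors.get_obs(): the state, without advancing time (a new reading comes with each control period).
- read_camera(name): name is "scene" or "top" or "wrist"; returns a dict with "frame" (420x560x3 uint8, blue, green, red), "depth" (420x560 float32, m along the optical axis (not along the pixel's ray), 0 where there is no reading), "fx", "fy", "cx", "cy" (pixels), "distortion" ([k1, k2, p1, p2, k3] as OpenCV has them; the pictures are not rectified), "rvec" (rotation vector, rad) and "tvec" (3), from world to camera coordinates, as OpenCV has them; the wrist camera has in their place "T_tool_cam" (4x4, takes a point from camera to tool coordinates, whose origin is the TCP and whose axes are the flange's). Camera axes: x right, y down, z forward; pixel columns grow to the right and rows downward; lengths in m; the calibration is good to about 2 mm. A picture is of the moment at which its call begins: read the wrist's pose just before it.
- bot.hand_in(): hands the job in, once; it reports no verdict.
The state is a dict: "t": time; "q": joint angles; "joint_vel": joint speeds; "joint_torque": joint torques, N m; "eef_pos": TCP position; "tool_rot": TCP orientation; "contact_force": force on the tool from outside, world axes, zero at the start; "torque": the same for the moment, N m; "gripper_width": opening from 0.0 (shut) to 1.0 (fully open).
Only numpy, scipy, OpenCV 4.12 (cv2) and the standard library are available. Lean on these libraries where they do the work, as an engineer would, in place of code of your own. Each camera call takes 0.05 s, during which the arm holds its last target.

## Working session

There is one attempt and no reset: what is moved stays moved. The work goes in short steps, Python scripts to look and compute and a tool call to move; the robot and the scene stay as the last step left them, time stands still between calls to the robot, and variables do not carry over. Pictures are saved under pics/ and viewed, and the job is handed in when it is done.

Besides the shell and the picture viewer there is one more tool, called in YAML: its name, and indented under it one key for each argument. play_rows: Moves the arm, as the interface text tells. Its arguments: {"type":"object","properties":{"commands":{"type":"array"},"claw":{"type":"number"},"force":{"type":"number"}},"required":["commands"]}

```bash
mkdir -p pics
cat > h.py <<'E'
import numpy as np, cv2, pickle
from scipy.spatial.transform import Rotation as R
from station import sensors, read_camera, bot
def snap(name,fn):
    o=sensors.get_obs(); c=read_camera(name)
    K=np.array([[c['fx'],0,c['cx']],[0,c['fy'],c['cy']],[0,0,1]]);c['K']=K
    if name=='wrist':
        q=o['tool_rot']; T=np.eye(4);T[:3,:3]=R.from_quat(q,scalar_first=True).as_matrix();T[:3,3]=o['eef_pos']
        c['Twc']=T@np.array(c['T_tool_cam'])
    else:
        Rm=cv2.Rodrigues(np.array(c['rvec'],float))[0];T=np.eye(4);T[:3,:3]=Rm.T;T[:3,3]=-Rm.T@np.array(c['tvec'],float).ravel();c['Twc']=T
    cv2.imwrite('pics/%s.png'%fn,c['frame']); pickle.dump(c,open('pics/%s.pkl'%fn,'wb'));return c
def load(fn): return pickle.load(open('pics/%s.pkl'%fn,'rb'))
def cloud(c):
    h,w=c['depth'].shape
    u,v=np.meshgrid(np.arange(w),np.arange(h))
    p=cv2.undistortPoints(np.stack([u,v],-1).reshape(-1,1,2).astype(np.float64),c['K'],np.array(c['distortion'],float)).reshape(h,w,2)
    d=c['depth'].astype(float); P=np.stack([p[...,0]*d,p[...,1]*d,d],-1)
    P=P@c['Twc'][:3,:3].T+c['Twc'][:3,3]; P[d<=0]=np.nan
    return P
def ray(c,u,v):
    p=cv2.undistortPoints(np.array([[[u,v]]],float),c['K'],np.array(c['distortion'],float)).ravel()
    d=c['Twc'][:3,:3]@np.array([p[0],p[1],1]);return c['Twc'][:3,3],d
def onz(c,u,v,z):
    o,d=ray(c,u,v);return o+d*(z-o[2])/d[2]
def proj(c,P):
    T=np.linalg.inv(c['Twc']);P=np.atleast_2d(P).astype(float)
    return cv2.projectPoints(P,cv2.Rodrigues(T[:3,:3])[0],T[:3,3],c['K'],np.array(c['distortion'],float))[0].reshape(-1,2)
E
python3 - <<'E'
from h import *
print(sensors.get_obs())
for n in ['scene','top','wrist']:
    c=snap(n,n+'0'); print(n,c['Twc'].round(3).tolist(),c['K'].round(1).tolist())
E
```

```text
{'t': 0.0, 'q': array([ 1.00586008,  0.47781221,  0.02233314,  1.55645604, -0.01150491,
        1.1092964 , -0.08312449]), 'joint_vel': array([ 8.36181485e-04, -2.11176286e-04, -6.14942907e-05,  1.35554953e-04,
        8.49005858e-05, -1.58656869e-03, -4.59951156e-04]), 'joint_torque': array([-1.43789093e-03, -5.96447539e+01,  1.60782795e+00, -2.81191278e+01,
        1.26418151e-02,  9.34084004e-03, -2.07858102e-05]), 'eef_pos': array([ 0.29763962, -0.60552683,  0.40371523]), 'tool_rot': array([-8.81041683e-04,  9.74025313e-01,  2.26437277e-01, -2.71702802e-04]), 'contact_force': array([-0.54736819,  0.46549589,  0.21984641]), 'torque': array([ 0.02073634, -0.04369579,  0.02390105]), 'gripper_width': 1.0017772727217007}
scene [[-0.69, -0.339, 0.639, -0.464], [-0.723, 0.348, -0.596, 0.864], [-0.021, -0.874, -0.486, 0.839], [0.0, 0.0, 0.0, 1.0]] [[429.4, 0.0, 280.6], [0.0, 429.4, 203.5], [0.0, 0.0, 1.0]]
top [[-0.0, -0.996, 0.094, 0.294], [-1.0, -0.001, -0.015, 0.028], [0.015, -0.094, -0.995, 1.714], [0.0, 0.0, 0.0, 1.0]] [[439.0, 0.0, 283.4], [0.0, 439.0, 219.8], [0.0, 0.0, 1.0]]
wrist [[0.441, -0.85, -0.288, 0.372], [-0.897, -0.419, -0.14, -0.568], [-0.002, 0.32, -0.947, 0.374], [0.0, 0.0, 0.0, 1.0]] [[315.9, 0.0, 280.1], [0.0, 315.9, 214.5], [0.0, 0.0, 1.0]]
```

View pics/scene0.png

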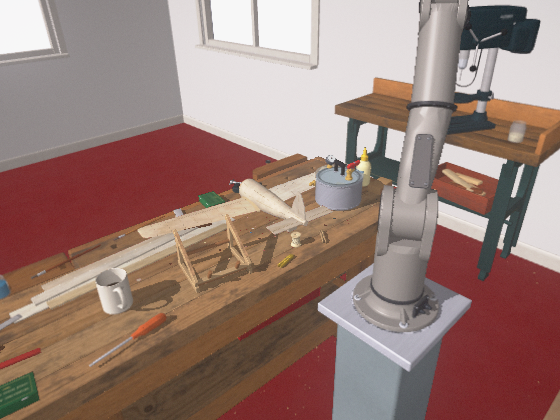

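View pics/top0.png

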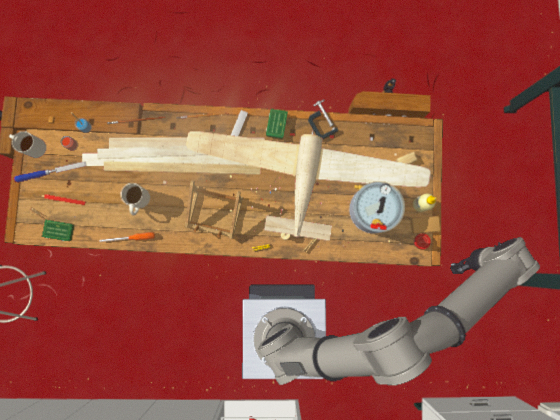

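View pics/wrist0.png

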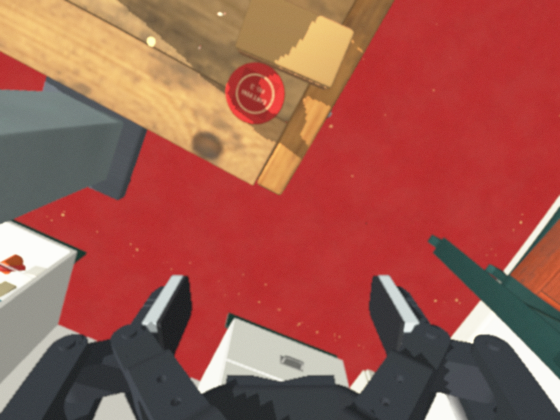

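The pot is at top (378,207), right of the aeroplane tail, and the stand is at about (225,210) on the left. The reel is at about (286,236). I'll enlarge these.

Run:
```python
from h import *
c=load('top0');f=c['frame']
cv2.imwrite('pics/a.png',cv2.resize(f[165:255,325:445],None,fx=6,fy=6,interpolation=cv2.INTER_CUBIC))
cv2.imwrite('pics/b.png',cv2.resize(f[165:265,170:300],None,fx=6,fy=6,interpolation=cv2.INTER_CUBIC))
c=load('scene0');f=c['frame']
cv2.imwrite('pics/c.png',cv2.resize(f[140:220,300:390],None,fx=7,fy=7,interpolation=cv2.INTER_CUBIC))
cv2.imwrite('pics/d.png',cv2.resize(f[190:310,160:300],None,fx=5,fy=5,interpolation=cv2.INTER_CUBIC))
P=cloud(load('top0'))
for (u,v) in [(378,207),(383,205),(395,225),(360,220),(377,224),(220,210)]: print(u,v,P[v,u].round(3))
```

```text
378 207 [ 0.492 -0.342  0.127]
383 205 [ 0.494 -0.35   0.17 ]
395 225 [ 0.426 -0.404  0.122]
360 220 [ 0.445 -0.276  0.123]
377 224 [ 0.424 -0.321  0.197]
220 210 [ 0.495  0.251 -0.002]
```

View pics/a.png

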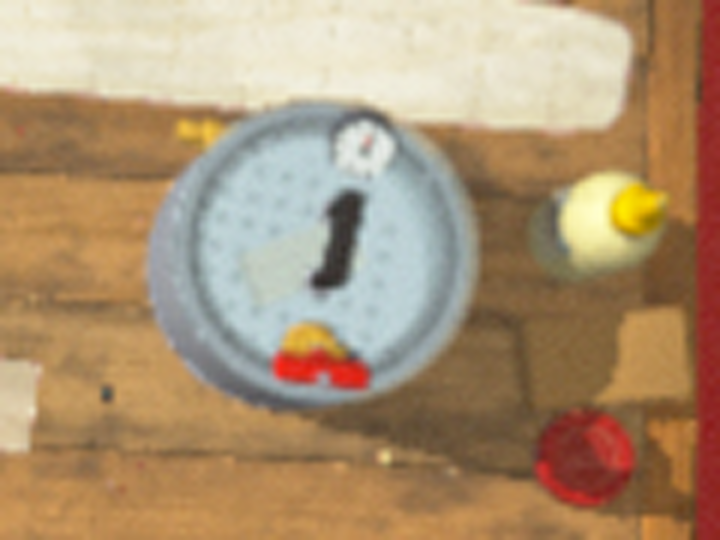

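View pics/b.png

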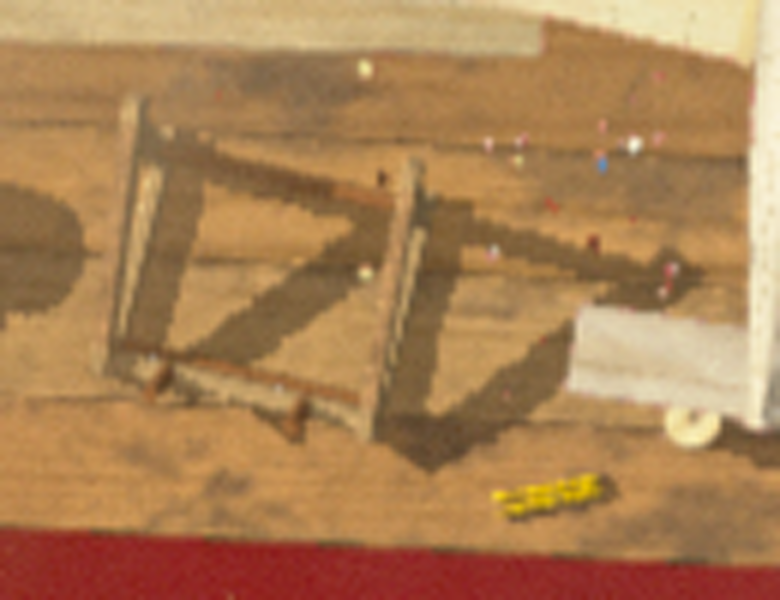

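View pics/c.png

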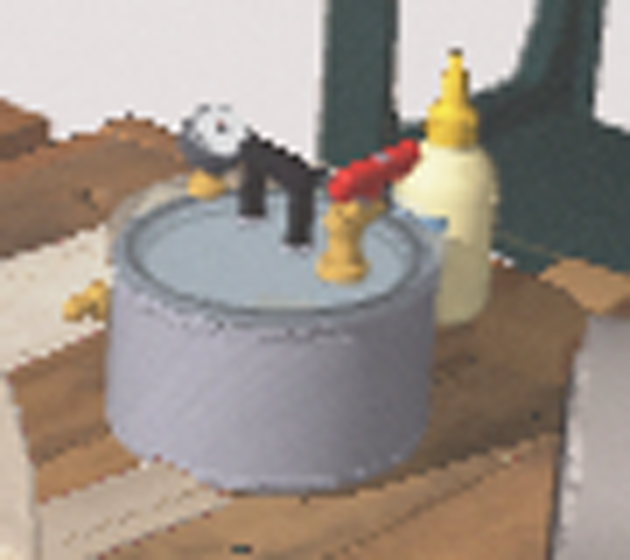

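View pics/d.png

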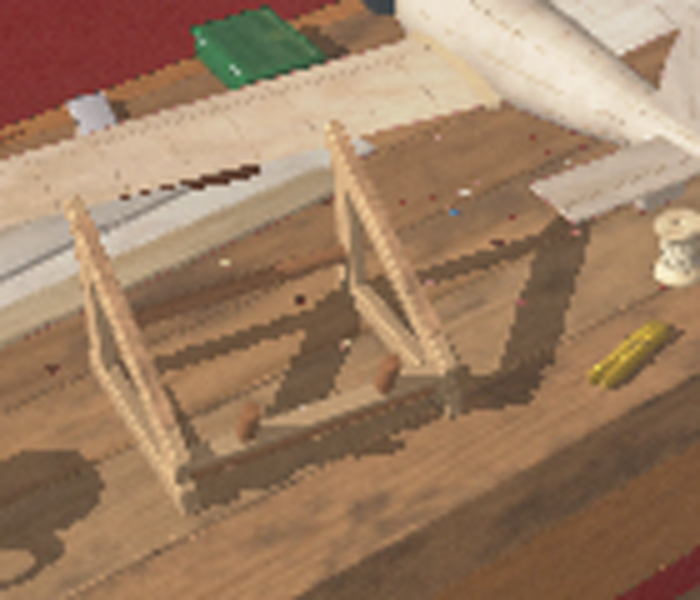

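Run:
```python
from h import *
c=load('top0')
a=lambda u,v:(325+(u+.5)/6-.5,165+(v+.5)/6-.5)
b=lambda u,v:(170+(u+.5)/6-.5,165+(v+.5)/6-.5)
print('gauge',onz(c,*a(363,145),.17)); print('wing',onz(c,*a(322,370),.201)) 
print('h',onz(c,*a(351,195),.172),onz(c,*a(323,285),.172))
P=cloud(c)
# colors
f=c['frame'].astype(int)
red=(f[...,2]>170)&(f[...,1]<60)&(P[...,2]>.15)&(P[...,1]<-.2)
print('redcloud',red.sum(),np.nanmean(P[red],0),)
m=(P[...,2]>.105)&(P[...,2]<.13)&(P[...,1]<-.2)&(P[...,1]>-.5)&(P[...,0]>.35)&(P[...,0]<.65)
print('lid',m.sum(),P[m].min(0),P[m].max(0),(P[m].min(0)+P[m].max(0))/2)
cs=c
# lid outline by colour: bgr
# stand corners: dowel bases / rail ends
for n,(u,v),z in [('hiL',(133,100),.14),('hiR',(412,165),.14),('loL',(108,372),.045),('loR',(366,438),.045)]:
    p=b(u,v); i=P[int(round(p[1])),int(round(p[0]))]; print(n,np.round(p,1),onz(c,*p,z).round(4),i.round(3))
q=(P[...,2]>.02)&(P[...,1]>.05)&(P[...,1]<.4)&(P[...,0]>.38)&(P[...,0]<.6)
Q=P[q]; print(len(Q)); print(Q.min(0),Q.max(0))
```

```text
gauge [ 0.55251657 -0.35893494  0.17      ]
wing [ 0.41550198 -0.32425019  0.201     ]
h [ 0.52211258 -0.35055207  0.172     ] [ 0.46829034 -0.33265412  0.172     ]
redcloud 43 [ 0.41635343 -0.3237844   0.19926736]
lid 1730 [ 0.40422838 -0.44081084  0.11026937] [ 0.59070857 -0.25195754  0.12995791] [ 0.49746848 -0.34638419  0.12011364]
hiL [191.8 181.2] [0.5836 0.3367 0.14  ] [0.586 0.337 0.134]
hiR [238.2 192.1] [0.5441 0.1677 0.14  ] [0.545 0.169 0.134]
loL [187.6 226.6] [0.4262 0.3678 0.045 ] [0.426 0.371 0.021]
loR [230.6 237.6] [0.3844 0.2037 0.045 ] [0.385 0.207 0.002]
871
[0.38664614 0.05351755 0.02003355] [0.5924988  0.37968931 0.13659438]
```

play_rows:
  commands:
    - [0.04, -0.025, -0.01, 0]
    - [0.04, -0.025, -0.01, 0]
    - [0.04, -0.025, -0.01, 0]
    - [0.04, -0.025, -0.01, 0]
    - [0.04, -0.025, -0.01, 0]
    - [0.04, -0.025, -0.01, 0]
    - [0.036, -0.022, 0, 0]
    - [0, 0, 0, 7]
    - [0, 0, 0, 7]
    - [0, 0, 0, 7]
    - [0, 0, 0, 7]
    - [0, 0, 0, 7]
    - [0, 0, 0, 7]
    - [0, 0, 0, 0]
    - [0, 0, 0, 0]

```text
t: 1.65
eef_pos: [0.4695, -0.3296, 0.4645]
tool_rot: [-0.0, 0.991, -0.136, -0.0]
contact_force: [0.5, -0.2, -0.2]
gripper_width: 1.002
```

Run:
```python
from h import *
o=sensors.get_obs();print(o['t'],o['eef_pos'],o['tool_rot'],o['q'].round(3),o['contact_force'])
c=snap('wrist','w1')
```

```text
1.65 [ 0.4695455  -0.32958929  0.46453411] [-4.22664101e-05  9.90706488e-01 -1.36016982e-01 -1.81389346e-04] [ 0.503  0.259 -0.     1.731  0.     1.151 -1.34 ] [ 0.45283673 -0.21976688 -0.16075841]
```

View pics/w1.png

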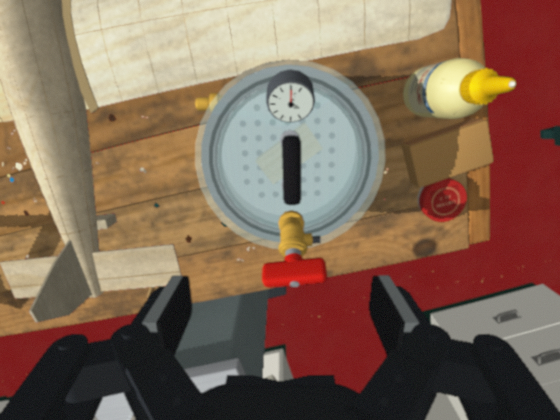

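The wrist view shows the handle from (291,136) to (291,204), the gauge at (291,100) and the wing from (264,275) to (326,271). I'll fit the lid pose.

Run:
```python
from h import *
from scipy.optimize import least_squares
c=load('w1');P=cloud(c)
f=c['frame'].astype(int)
# lid rim circle: points by depth
Z=P[...,2]
for (u,v) in [(291,170),(291,140),(291,200),(250,190),(330,150),(210,150),(295,272),(270,274),(320,271)]: print(u,v,P[v,u].round(4))
blk=(f.max(-1)<70)&(Z>.15)&(P[...,0]>.42)&(np.hypot(P[...,0]-.497,P[...,1]+.346)<.045)
B=P[blk]; print('bar',len(B),B.min(0).round(4),B.max(0).round(4)); m=np.median(B[:,2]);print('topz',m)
T=B[B[:,2]>.165]; cc=T[:,:2].mean(0); w,V=np.linalg.eigh(np.cov((T[:,:2]-cc).T)); d=V[:,1]; print('c',cc,np.degrees(np.arctan2(d[1],d[0])))
s=(T[:,:2]-cc)@d;print('len',s.min(),s.max(), 'mid',cc+d*(s.min()+s.max())/2)
red=(f[...,2]>150)&(f[...,1]<70)&(Z>.15)
print('red',red.sum(),P[red].mean(0),P[red].min(0),P[red].max(0))
Q=P[red][:,:2];q=Q.mean(0);w,V=np.linalg.eigh(np.cov((Q-q).T));print(np.degrees(np.arctan2(V[1,1],V[0,1])))
```

```text
291 170 [ 0.4995 -0.3461  0.173 ]
291 140 [ 0.5231 -0.3525  0.1714]
291 200 [ 0.4745 -0.3394  0.1736]
250 190 [ 0.4811 -0.2997  0.1219]
330 150 [ 0.4987 -0.3872  0.1223]
210 150 [ 0.5305 -0.274   0.1225]
295 272 [ 0.4199 -0.3275  0.1986]
270 274 [ 0.4233 -0.3065  0.1978]
320 271 [ 0.4164 -0.348   0.2009]
bar 16242 [ 0.458  -0.3815  0.1677] [ 0.5269 -0.301   0.3869]
topz 0.37293994147833737
c [ 0.48151338 -0.34172782] 71.90639310304387
len -0.04146436406076452 0.04317446451768936 mid [ 0.48177893 -0.34091505]
red 1425 [ 0.41986177 -0.32513632  0.19756926] [ 0.40661912 -0.35048953  0.1812682 ] [ 0.43060822 -0.29841772  0.2054449 ]
82.5015679265994
```

Run:
```python
from h import *
from scipy.optimize import least_squares
c=load('w1');P=cloud(c)
f=c['frame'].astype(int);Z=P[...,2]
blk=(f.max(-1)<70)&(Z>.165)&(Z<.18)&(np.hypot(P[...,0]-.497,P[...,1]+.346)<.045)
T=P[blk][:,:2]; (cx,cy),(w,h),a=cv2.minAreaRect((T*1000).astype(np.float32)); print('bar',len(T),cx,cy,w,h,a,cv2.boxPoints(((cx,cy),(w,h),a)))
cc=T.mean(0);d=np.linalg.eigh(np.cov((T-cc).T))[1][:,1];print(cc,np.degrees(np.arctan2(d[1],d[0])))
# model check: overlay of lid model with pose
def ov(cx,cy,yaw,al,fn):
    Rl=R.from_euler('z',yaw,degrees=True).as_matrix();L=lambda p:(np.atleast_2d(p)@Rl.T)+[cx,cy,.11]
    im=cv2.resize(c['frame'],None,fx=2,fy=2,interpolation=cv2.INTER_CUBIC)
    t=np.linspace(0,2*np.pi,90)
    for r,z in [(.095,.012),(.095,0)]:
        cv2.polylines(im,[(proj(c,L(np.c_[r*np.cos(t),r*np.sin(t),0*t+z]))*2).astype(int)],True,(0,255,0),1)
    cv2.polylines(im,[(proj(c,L([[-.03,-.008,.062],[.03,-.008,.062],[.03,.008,.062],[-.03,.008,.062]]))*2).astype(int)],True,(0,255,255),1)
    A=np.array([-.5,0,.866]);w=np.cos(al)*np.array([0,1,0])+np.sin(al)*np.array([-.866,0,-.5]);n=np.cross(w,A);g=np.array([-.084,0,.081])
    cv2.polylines(im,[(proj(c,L([g+.011*A+i*.028*w+j*.007*n for i,j in [(1,1),(1,-1),(-1,-1),(-1,1)]]))*2).astype(int)],True,(255,0,255),1)
    cv2.imwrite('pics/%s.png'%fn,im[80:600,340:860])
ov(.498,-.3455,-15,0.1,'ov1')
```

```text
bar 1082 498.4050598144531 -346.38201904296875 13.857643127441406 57.2286376953125 75.94929504394531 [[ 468.96466 -346.15656]
 [ 524.4811  -360.05054]
 [ 527.84546 -346.60748]
 [ 472.32904 -332.7135 ]]
[ 0.49966255 -0.346508  ] 165.6523970837172
```

View pics/ov1.png

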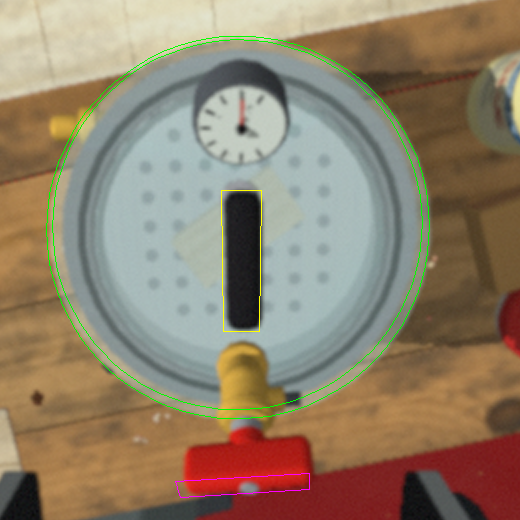

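play_rows:
  commands:
    - [-0.03, 0.012, 0, 0]
    - [-0.03, 0.012, 0, 0]
    - [-0.027, 0.011, 0, 0]
    - [0, 0, 0, 0]
    - [0, 0, 0, 0]
    - [0, 0, 0.03, 0]
    - [0, 0, 0.03, 0]
    - [0, 0, 0.03, 0]
    - [0, 0, 0.018, 0]
    - [0, 0, 0, 0]
    - [0, 0, 0, 0]
  claw: 0
  force: 20

```text
t: 2.8
eef_pos: [0.3774, -0.3395, 0.357]
tool_rot: [-0.0, 0.991, -0.137, 0.0]
contact_force: [-0.2, 0.2, 0.3]
gripper_width: -0.0
```

Run:
```python
from h import *
c=snap('wrist','w2')
```

```text
(no output)
```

View pics/w2.png

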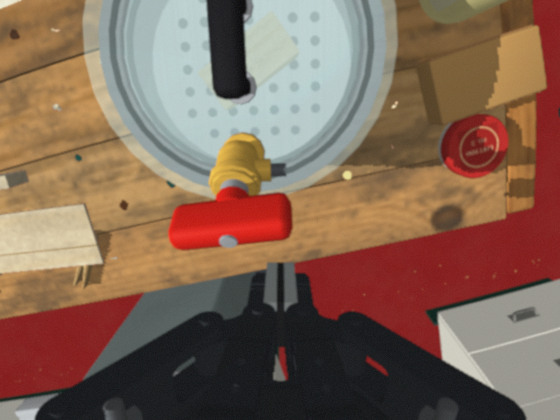

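The closed fingertips are at (280,270), behind the right end of the wing, which runs from x=172 to 292. I'll shift slightly inward and push.

play_rows:
  commands:
    - [0, -0.006, 0, 0]
    - [0.006, 0, 0, 0]
    - [0.006, 0, 0, 0]
    - [0.004, 0, 0, 0]
    - [0.004, 0, 0, 0]
    - [0.004, 0, 0, 0]
    - [0.004, 0, 0, 0]
    - [0, 0, 0, 0]

```text
t: 3.65
eef_pos: [0.4013, -0.3425, 0.3557]
tool_rot: [-0.0, 0.99, -0.139, -0.005]
contact_force: [-14.7, 1.1, 7.3]
gripper_width: 0.002
```

Run:
```python
from h import *
c=snap('wrist','w3')
```

```text
(no output)
```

View pics/w3.png

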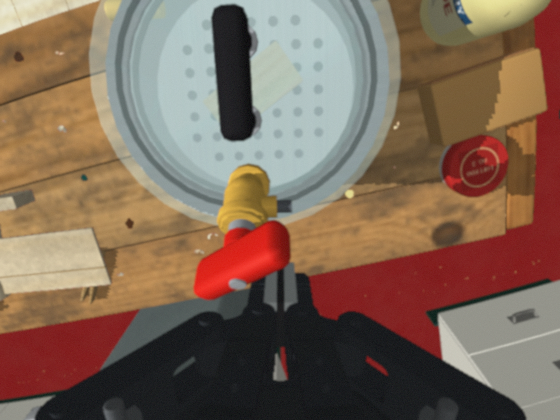

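play_rows:
  commands:
    - [0, 0, 0, 0]
    - [0.003, -0.001, 0, 0]
    - [0.003, -0.001, 0, 0]
    - [0.003, -0.001, 0, 0]
    - [0.003, -0.001, 0, 0]
    - [0, 0, 0, 0]
    - [0, 0, 0, 0]

```text
t: 4.4
eef_pos: [0.4166, -0.3424, 0.3566]
tool_rot: [0.001, 0.99, -0.139, -0.001]
contact_force: [-3.0, -3.7, -0.0]
gripper_width: 0.001
```

Run:
```python
from h import *
print(sensors.get_obs()['contact_force'])
c=snap('wrist','w4')
```

```text
[-2.98274977 -3.71853262 -0.01619993]
```

View pics/w4.png

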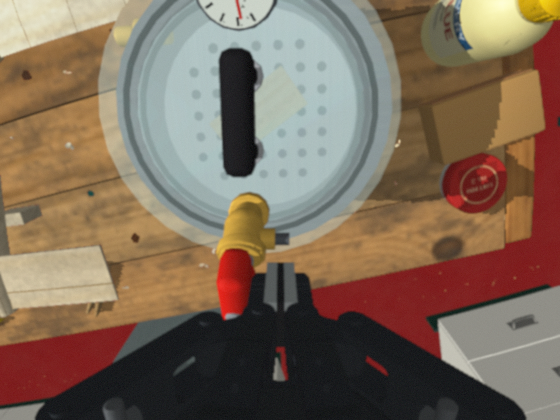

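play_rows:
  commands:
    - [0, 0.004, 0, 0]
    - [0, 0, -0.025, 0]
    - [0, 0, -0.03, 0]
    - [0, 0, 0, 0]

```text
t: 4.85
eef_pos: [0.4179, -0.3457, 0.4157]
tool_rot: [0.001, 0.99, -0.138, 0.004]
contact_force: [0.9, -1.0, -0.6]
gripper_width: -0.001
```

play_rows:
  commands:
    - [0, -0.021, 0, 0]
    - [-0.004, 0, 0, 0]
    - [0, 0, 0, 0]
    - [0, 0, 0, 0]
    - [0, 0, 0, 0]
  claw: 0.05

```text
t: 5.35
eef_pos: [0.4181, -0.3242, 0.4115]
tool_rot: [0.0, 0.99, -0.138, -0.0]
contact_force: [0.3, 0.6, 0.6]
gripper_width: 0.585
```

Run:
```python
from h import *
c=snap('wrist','w5')
o=sensors.get_obs();print(o['eef_pos'])
P=cloud(c);f=c['frame'].astype(int)
red=(f[...,2]>150)&(f[...,1]<70)&(P[...,2]>.15)&(P[...,1]>-.4)
Q=P[red];print(red.sum(),Q.mean(0),Q.min(0),Q.max(0))
q=Q[:,:2];q=q-q.mean(0);d=np.linalg.eigh(np.cov(q.T))[1][:,1];print(np.degrees(np.arctan2(d[1],d[0])))
```

```text
[ 0.41813046 -0.32410242  0.41151318]
976 [ 0.42504138 -0.32141546  0.2043316 ] [ 0.39368337 -0.33100295  0.18250486] [ 0.44463292 -0.30740116  0.21428944]
159.87101783968345
```

View pics/w5.png

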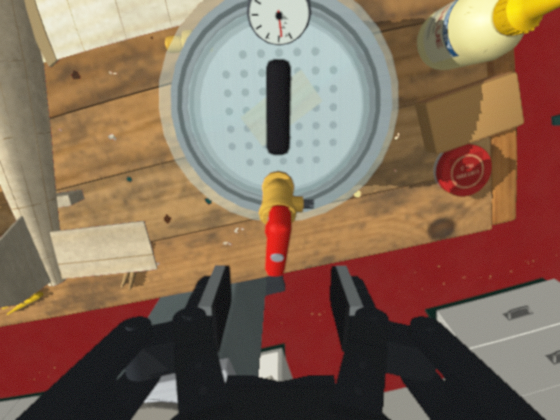

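Run:
```python
from h import *
c=load('w5')
Rl=R.from_euler('z',-15,degrees=True).as_matrix();L=lambda p:(np.atleast_2d(p)@Rl.T)+[.4985,-.346,.11]
im=cv2.resize(c['frame'],None,fx=4,fy=4,interpolation=cv2.INTER_CUBIC)
A=np.array([-.5,0,.866]);g=np.array([-.084,0,.081])
for al,col in [(1.5,(0,255,0)),(1.25,(255,0,0))]:
    w=np.cos(al)*np.array([0,1,0])+np.sin(al)*np.array([-.866,0,-.5]);n=np.cross(w,A)
    cv2.polylines(im,[(proj(c,L([g+.011*A+i*.028*w+j*.007*n for i,j in [(1,1),(1,-1),(-1,-1),(-1,1)]]))*4+2).astype(int)],True,col,1)
cv2.imwrite('pics/ov2.png',im[640:1180,850:1400])
```

```text
(no output)
```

View pics/ov2.png

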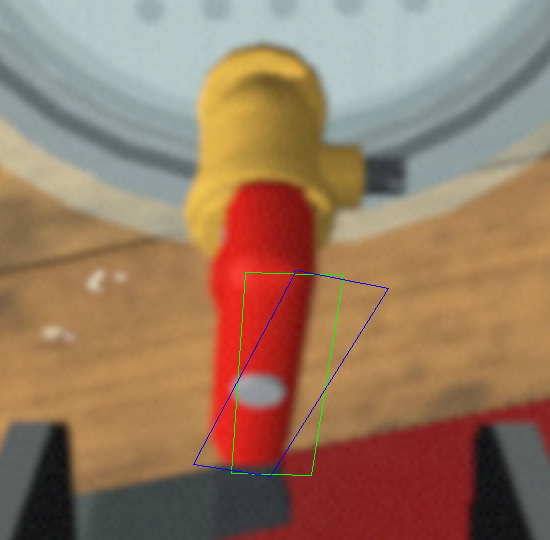

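Run:
```python
from h import *
for n in ['w1','w2','w5']:
    c=load(n);P=cloud(c);f=c['frame'].astype(int);Z=P[...,2]
    blk=(f.max(-1)<70)&(Z>.165)&(Z<.18)&(np.hypot(P[...,0]-.497,P[...,1]+.346)<.045)
    T=P[blk][:,:2]; (cx,cy),(w,h),a=cv2.minAreaRect((T*1000).astype(np.float32)); print(n,len(T),cx,cy,w,h,a)
    print(c['Twc'].round(4)[:3].tolist())
c=snap('wrist','w6');P=cloud(c);f=c['frame'].astype(int);Z=P[...,2]
blk=(f.max(-1)<70)&(Z>.165)&(Z<.18)&(np.hypot(P[...,0]-.497,P[...,1]+.346)<.045)
T=P[blk][:,:2]; print(cv2.minAreaRect((T*1000).astype(np.float32)),c['Twc'].round(4)[:3].tolist())
o=sensors.get_obs();print(o)
```

```text
w1 1082 498.4050598144531 -346.38201904296875 13.857643127441406 57.2286376953125 75.94929504394531
[[-0.2691, -0.9122, -0.3089, 0.5494], [-0.9631, 0.2548, 0.0866, -0.3507], [-0.0003, 0.3208, -0.9472, 0.4344]]
w2 3230 489.093505859375 -344.62799072265625 15.496195793151855 42.09888458251953 75.90171813964844
[[-0.2707, -0.912, -0.3081, 0.4573], [-0.9627, 0.2563, 0.0872, -0.3608], [-0.0005, 0.3202, -0.9473, 0.3269]]
w5 2060 498.5058898925781 -344.41461181640625 14.219048500061035 57.36063003540039 73.44549560546875
[[-0.2733, -0.9112, -0.3084, 0.4978], [-0.9619, 0.2588, 0.0878, -0.3456], [-0.0001, 0.3206, -0.9472, 0.3814]]
((498.3880615234375, -344.420166015625), (14.477461814880371, 57.41067886352539), 73.47415924072266) [[-0.2733, -0.9112, -0.3084, 0.4979], [-0.9619, 0.2588, 0.0878, -0.3456], [-0.0002, 0.3206, -0.9472, 0.3814]]
{'t': 5.45, 'q': array([ 0.53252331,  0.23057342,  0.01021184,  1.89636667, -0.00255476,
        1.01481893, -1.30402066]), 'joint_vel': array([-1.73467576e-03, -2.08729702e-03, -3.48977602e-03, -6.83311273e-05,
       -1.33961778e-03,  1.26868024e-03, -1.25163989e-03]), 'joint_torque': array([-1.18447413e-03, -4.23984647e+01,  7.16986936e-01, -2.66960943e+01,
        1.32135840e-02,  5.42960588e-04,  4.23493824e-03]), 'eef_pos': array([ 0.41816798, -0.32402036,  0.41154594]), 'tool_rot': array([ 4.51622462e-05,  9.90421572e-01, -1.38076415e-01, -1.02664813e-04]), 'contact_force': array([-0.03958698,  0.16023872,  0.4841764 ]), 'torque': array([ 0.00817179, -0.02236611,  0.01120919]), 'gripper_width': 0.5869691174870226}
```

The tap now reads about 1.5, along the green model line. The lid came free and shifted slightly: handle centre (0.4985, -0.3443), yaw about -16.8°. Next I'll grasp it.

play_rows:
  commands:
    - [0.03, 0, 0, 0]
    - [0.03, 0, 0, 0]
    - [0.0228, -0.0025, 0, 0.9]
    - [0, 0, 0, 0]
    - [0, 0, 0.03, 0]
    - [0, 0, 0.03, 0]
    - [0, 0, 0.02, 0]
    - [0, 0, 0.0125, 0]
    - [0, 0, 0, 0]
    - [0, 0, 0, 0]
  claw: 0.06

```text
t: 6.45
eef_pos: [0.4987, -0.344, 0.3199]
tool_rot: [0.0, 0.989, -0.146, 0.0]
contact_force: [-0.7, -0.4, 0.5]
gripper_width: 0.7
```

Run:
```python
from h import *
c=snap('wrist','w7')
```

```text
(no output)
```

View pics/w7.png

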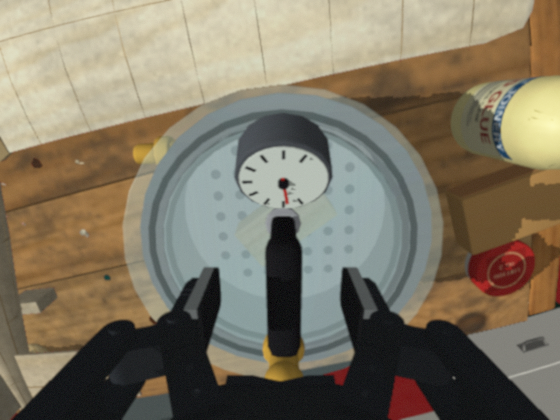

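The bar at (284,220–355) is centred between the open fingers at x=205 and x=355. I'll close and lift.

play_rows:
  commands:
    - [0, 0, 0, 0]
    - [0, 0, 0, 0]
    - [0, 0, 0, 0]
    - [0, 0, 0, 0]
    - [0, 0, 0, 0]
    - [0, 0, 0, 0]
    - [0, 0, 0, 0]
    - [0, 0, 0, 0]
  claw: 0
  force: 30

```text
t: 7.3
eef_pos: [0.4983, -0.3452, 0.3201]
tool_rot: [0.001, 0.989, -0.146, 0.001]
contact_force: [-1.9, -5.4, 4.4]
gripper_width: 0.181
```

play_rows:
  commands:
    - [0, 0, -0.003, 0]
    - [0, 0, -0.003, 0]
    - [0, 0, -0.004, 0]
    - [0, 0, -0.004, 0]
    - [0, 0, -0.004, 0]
    - [0, 0, 0, 0]

```text
t: 7.9
eef_pos: [0.4987, -0.343, 0.3371]
tool_rot: [-0.001, 0.989, -0.145, -0.0]
contact_force: [-0.5, 0.9, -5.1]
gripper_width: 0.177
```

play_rows:
  commands:
    - [0, 0, -0.01, 0]
    - [0, 0, -0.02, 0]
    - [0, 0, -0.025, 0]
    - [0, 0, -0.025, 0]
    - [0, 0, -0.02, 0]
    - [-0.0132, -0.0235, -0.0163, 0]
    - [-0.0132, -0.0235, -0.0163, 0]
    - [-0.0132, -0.0235, -0.0163, 0]
    - [-0.0132, -0.0235, -0.0163, 0]
    - [-0.0132, -0.0235, -0.0163, 0]
    - [-0.0132, -0.0235, -0.0163, 0]
    - [-0.0132, -0.0235, -0.0163, 0]
    - [-0.0132, -0.0235, -0.0163, 0]
    - [-0.0132, -0.0235, -0.0163, 0]
    - [-0.0132, -0.0235, -0.0163, 0]
    - [0, 0, 0, 0]
    - [0, 0, 0, 0]
    - [0, 0, 0, 0]

```text
t: 9.7
eef_pos: [0.4396, -0.0809, 0.5998]
tool_rot: [0.0, 0.989, -0.146, -0.001]
contact_force: [-0.6, -1.0, -5.6]
gripper_width: 0.182
```

Run:
```python
from h import *
c=snap('wrist','w8');snap('scene','s8')
cv2.imwrite('pics/w8l.png',cv2.resize(c['frame'][60:330,0:200],None,fx=3,fy=2.2,interpolation=cv2.INTER_CUBIC))
```

```text
(no output)
```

View pics/w8.png

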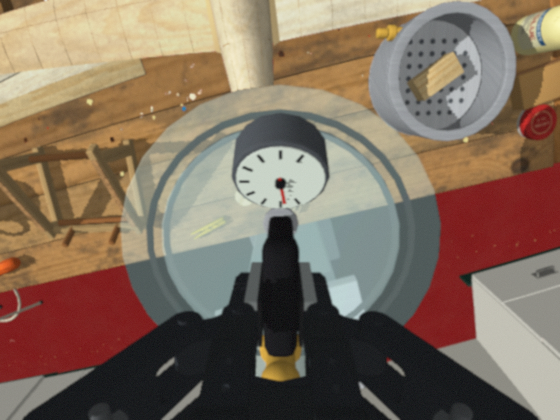

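View pics/s8.png

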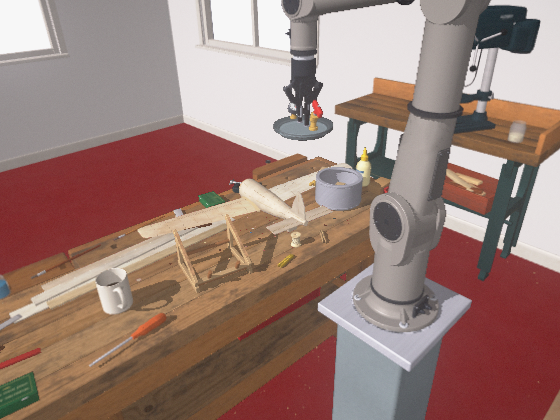

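The lid is lifted and level, and the blank has stayed in the pot. The stand is on the left at about (0–150, 145–245). I'll enlarge it.

Run:
```python
from h import *
c=load('w8')
cv2.imwrite('pics/w8l.png',cv2.resize(c['frame'][130:260,0:160],None,fx=5,fy=4.6,interpolation=cv2.INTER_CUBIC))
cv2.imwrite('pics/w8l.png',cv2.resize(c['frame'][135:255,0:160],None,fx=5,fy=5,interpolation=cv2.INTER_CUBIC))
```

```text
(no output)
```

View pics/w8l.png

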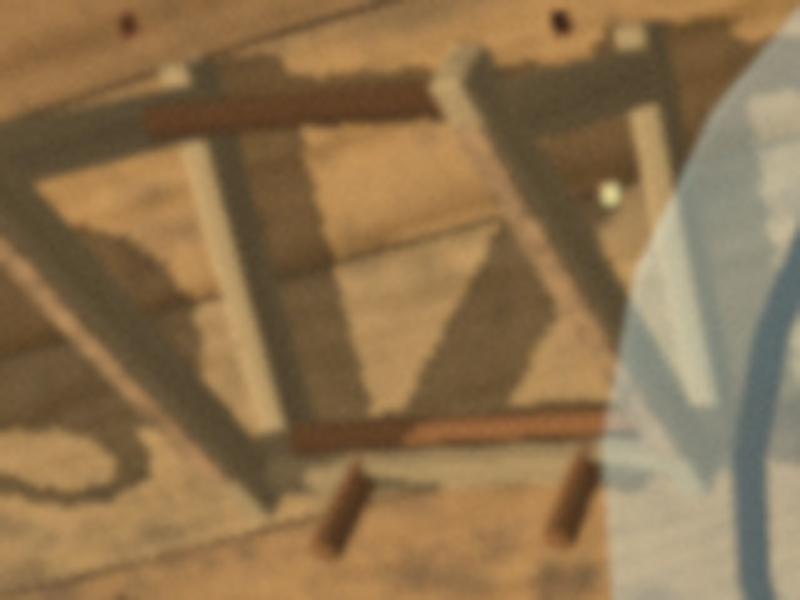

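Run:
```python
from h import *
c=load('w8');P=cloud(c)
a=lambda u,v:((u+.5)/5-.5,135+(v+.5)/5-.5)
for n,(u,v) in dict(dLt=(330,548),dLb=(352,480),dRt=(562,538),dRb=(583,470),railRhi=(455,85),railRmid=(530,230),railRlo=(600,335),railLlo=(215,460),railLmid=(110,355),railLhi=(20,270),bb1=(200,113),bb2=(350,100),fb1=(350,435),fb2=(550,425)).items():
    p=a(u,v); print(n,np.round(p,1),P[int(round(p[1])),int(round(p[0]))].round(4))
o=lambda u,v,z:onz(c,*a(u,v),z).round(4)
print('dowel tops',o(330,548,.063),o(562,538,.063))
np.set_printoptions(precision=3,suppress=True,linewidth=200)
```

```text
dLt [ 65.6 244.2] [0.4122 0.3323 0.0647]
dLb [ 70.  230.6] [0.4291 0.3288 0.0444]
dRt [112.  242.2] [0.3914 0.2464 0.065 ]
dRb [116.2 228.6] [0.4072 0.2421 0.0437]
railRhi [ 90.6 151.6] [0.5422 0.1666 0.1334]
railRmid [105.6 180.6] [0.4967 0.1795 0.1085]
railRlo [119.6 201.6] [0.4568 0.1877 0.0841]
railLlo [ 42.6 226.6] [0.4529 0.3662 0.0558]
railLmid [ 21.6 205.6] [0.5014 0.3565 0.0854]
railLhi [  3.6 188.6] [0.5365 0.3499 0.1086]
bb1 [ 39.6 157.2] [0.5678 0.3133 0.0462]
bb2 [ 69.6 154.6] [0.5538 0.2584 0.0469]
fb1 [ 69.6 221.6] [0.4415 0.3393 0.0203]
fb2 [109.6 219.6] [0.4217 0.2621 0.0179]
dowel tops [0.4117 0.3347 0.063 ] [0.3905 0.248  0.063 ]
```

```bash
cat > st.py <<'E'
from h import *
def pts(n):
    c=load(n);P=cloud(c).reshape(-1,3)
    return P[~np.isnan(P).any(1)]
def fit(n,yaw=-13.6,ctr=(.484,.268)):
    Q=pts(n)
    ex=np.array([np.cos(np.radians(yaw)),np.sin(np.radians(yaw))]);ey=np.array([-ex[1],ex[0]])
    s=(Q[:,:2]-ctr)@ex;t=(Q[:,:2]-ctr)@ey;z=Q[:,2]
    # plane z = z0+tan30*s
    m=(abs(t)<.11)&(abs(t)>.07)&(s>-.085)&(s<.085)
    r=z-np.tan(np.pi/6)*s
    for side in (1,-1):
        k=m&(np.sign(t)==side)&(abs(r-.09)<.008)
        print(n,side,k.sum(),'z0',np.median(r[k]),'t',np.percentile(t[k],[2,50,98]))
        # centerline slope
        A=np.polyfit(s[k],t[k],1);B=np.polyfit(s[k],z[k],1);print('  dyaw',np.degrees(np.arctan(A[0])),'t0',A[1],'slope',np.degrees(np.arctan(B[0])),B[1], 's',s[k].min(),s[k].max())
    # dowels: above plane, near low end
    k=(abs(t)<.065)&(s<-.05)&(s>-.12)&(r>.095)&(z>.03)&(z<.09)
    for side in (1,-1):
        kk=k&(np.sign(t)==side); D=Q[kk]; 
        if kk.sum(): print('  dowel',side,kk.sum(),np.median(s[kk]),np.median(t[kk]),np.median(z[kk]),z[kk].max(), 'perp off', np.median((s[kk]*np.cos(np.pi/6)+(z[kk]-.09)*.5)))
if __name__=='__main__':
    for n in ['w8','scene0','top0']: fit(n)
E
python3 st.py
```

```text
w8 1 552 z0 0.08806803020479095 t [0.08531924 0.08835905 0.09688345]
  dyaw -0.3319500441668713 t0 0.08957876468804521 slope 30.1414341581962 0.08751876364967087 s -0.08197242452572774 0.053591591608891376
w8 -1 522 z0 0.08806890509455473 t [-0.08775944 -0.0835661  -0.07701992]
  dyaw -0.0886344153485966 t0 -0.08305273156244604 slope 29.241524645682087 0.08812078341152556 s -0.02604003407041749 0.08471178883521471
  dowel 1 78 -0.08109235385139735 0.04642186638568788 0.059659772155660484 0.067119947768709 perp off -0.0851320864576398
  dowel -1 76 -0.0810462375406944 -0.0424368124719605 0.060205526890819594 0.06705968327844791 perp off -0.08495048268198019
scene0 1 213 z0 0.08796765191600106 t [0.08744647 0.09278515 0.09775934]
  dyaw 0.2167786038251595 t0 0.09265825357311638 slope 29.729123416049955 0.08818164895438735 s -0.08395891277677245 0.08152922726223295
scene0 -1 191 z0 0.08726866903140616 t [-0.08674017 -0.08090738 -0.07535572]
  dyaw 0.24047502594525366 t0 -0.08088425499809615 slope 30.13738985207868 0.0874096214586182 s -0.0842122130549025 0.07887213303559201
  dowel 1 22
[... 207 characters left out ...]
6 perp off -0.09316869590813164
top0 1 136 z0 0.08752413496050337 t [0.08592542 0.09114    0.09735933]
  dyaw 0.2994513756282991 t0 0.09130009738826254 slope 30.03318181181125 0.08776801229009382 s -0.07970968899603177 0.08256909981724299
top0 -1 123 z0 0.08850738164967037 t [-0.08775339 -0.08251097 -0.07732649]
  dyaw 0.1441949577345099 t0 -0.08267642824512571 slope 29.877023667852978 0.08813114609581131 s -0.08075795435628148 0.08288280373476702
  dowel 1 13 -0.08353500992428227 0.04812203813432898 0.06176299543136654 0.07215331646797174 perp off -0.08671065510908811
  dowel -1 12 -0.08251105978229233 -0.04113748219986474 0.05907280876650689 0.06820219335757871 perp off -0.0861612333073446
```

Bed pose: origin ≈ (0.485, 0.271, 0.09) and yaw ≈ -13.5°. The slope measures 30°, the dowels are 89 mm apart and the rail spacing matches. I'll carry the lid above it.

play_rows:
  commands:
    - [-0.0031, -0.0152, 0, 0]
    - [-0.005, -0.029, 0, 0]
    - [-0.005, -0.029, 0, 0]
    - [-0.005, -0.029, 0, 0]
    - [-0.005, -0.029, 0, 0]
    - [-0.005, -0.029, 0, 0]
    - [-0.005, -0.029, 0, 0]
    - [-0.005, -0.029, 0, 0]
    - [-0.005, -0.029, 0, 0]
    - [-0.005, -0.029, 0, 0]
    - [-0.005, -0.029, 0, 0]
    - [-0.005, -0.029, 0, 0]
    - [-0.0031, -0.0161, 0, -1.6]
    - [0, 0, 0, -1.6]
    - [0, 0, 0.02, 0]
    - [0, 0, 0.03, 0]
    - [0, 0, 0.03, 0]
    - [0, 0, 0.03, 0]
    - [0, 0, 0.02, 0]
    - [0, 0, 0, 0]

```text
t: 11.8
eef_pos: [0.4821, 0.27, 0.4669]
tool_rot: [0.003, 0.993, -0.118, -0.002]
contact_force: [-0.0, 0.5, -4.3]
gripper_width: 0.179
```

Run:
```python
from h import *
o=sensors.get_obs();print(o['eef_pos'],o['tool_rot'],o['q'].round(2),o['contact_force'])
c=snap('wrist','w9');c=snap('scene','s9')
cv2.imwrite('pics/s9c.png',cv2.resize(c['frame'][100:310,110:310],None,fx=3.5,fy=2.8,interpolation=cv2.INTER_CUBIC))
```

```text
[0.48209071 0.26999757 0.46691514] [ 0.00257943  0.99296724 -0.1183355  -0.00247177] [-0.2   0.27 -0.52  1.75  0.14  1.17 -2.56] [-0.00619203  0.51177143 -4.30226044]
```

View pics/w9.png

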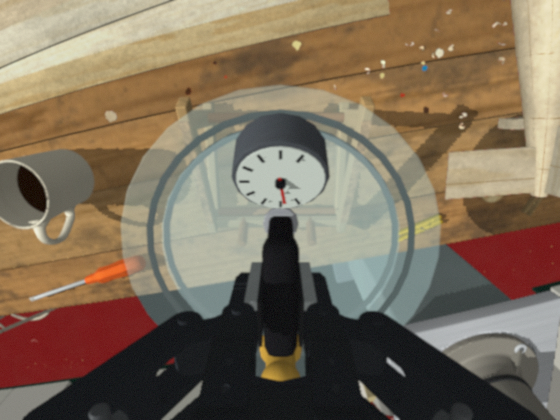

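View pics/s9c.png

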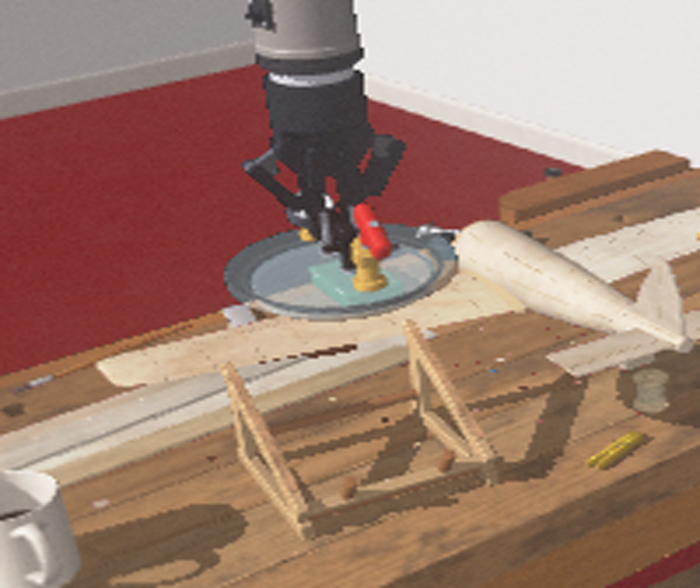

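Run:
```python
from h import *
c=load('w9')
yaw=np.radians(-13.5);ex=np.array([np.cos(yaw),np.sin(yaw),0]);ey=np.array([-ex[1],ex[0],0]);ez=np.array([0,0,1.])
O=np.array([.4848,.2714,.09]);bx=ex*np.cos(np.pi/6)+ez*.5;bz=-ex*.5+ez*np.cos(np.pi/6)
B=lambda x,y,z:O+bx*x/1e3+ey*y/1e3+bz*z/1e3
im=cv2.resize(c['frame'],None,fx=3,fy=3,interpolation=cv2.INTER_CUBIC)
def line(a,b,col=(0,255,0)):
    p=(proj(c,[a,b])*3+1).astype(int);cv2.line(im,tuple(map(int,p[0])),tuple(map(int,p[1])),col,1)
for y in (81.5,93,-81.5,-93): line(B(-95,y,0),B(95,y,0))
for y in (45,-45):
  for d in (-6,6): line(B(-90.4,y+d,0),B(-90.4,y+d,22),(255,0,255))
cv2.imwrite('pics/ov3.png',im[240:780,480:1180])
```

```text
(no output)
```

View pics/ov3.png

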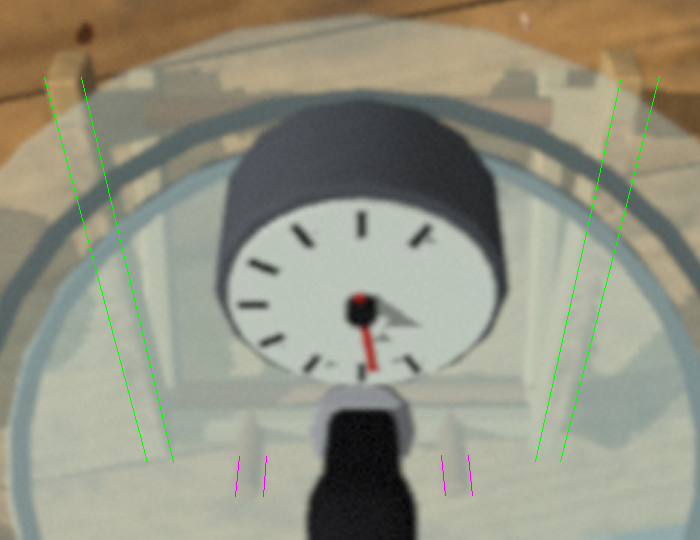

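Run:
```python
from h import *
c=snap('wrist','w10');P=cloud(c)
print(sensors.get_obs()['eef_pos'])
for u,v in [(183,100),(181,103),(185,105),(366,100),(368,102),(364,104),(243,238),(312,238)]: print(u,v,P[v,u].round(4),c['depth'][v,u])
cv2.imwrite('pics/w10c.png',cv2.resize(c['frame'][70:150,150:400],None,fx=3,fy=3,interpolation=cv2.INTER_CUBIC))
```

```text
[0.48276114 0.27199578 0.47153865]
183 100 [0.6048 0.3753 0.002 ] 0.41162023
181 103 [ 6.021e-01  3.797e-01 -2.000e-04] 0.4149763
185 105 [0.5881 0.3398 0.1278] 0.29504314
366 100 [0.5521 0.1708 0.1216] 0.29949325
368 102 [0.5499 0.1698 0.1237] 0.29811543
364 104 [0.549  0.1743 0.1256] 0.29689628
243 238 [0.4995 0.2904 0.2734] 0.18098143
312 238 [0.4903 0.252  0.2735] 0.18087558
```

View pics/w10c.png

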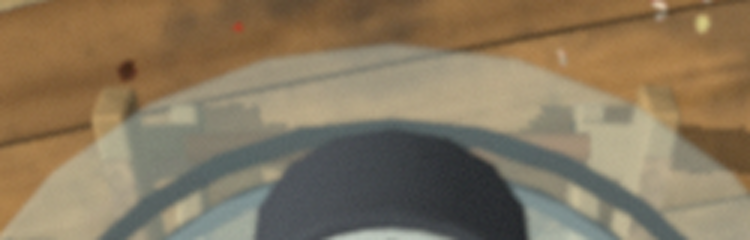

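Run:
```python
from h import *
c=load('w10')
yaw=np.radians(-13.5);ex=np.array([np.cos(yaw),np.sin(yaw),0]);ey=np.array([-ex[1],ex[0],0]);ez=np.array([0,0,1.])
O=np.array([.4848,.2714,.09]);bx=ex*np.cos(np.pi/6)+ez*.5;bz=-ex*.5+ez*np.cos(np.pi/6)
B=lambda x,y,z:O+bx*x/1e3+ey*y/1e3+bz*z/1e3
for x,z in [(98,0),(98,-8)]: print(proj(c,[B(x,93,z),B(x,81.5,z),B(x,-81.5,z),B(x,-93,z)]).round(1).tolist())
print(proj(c,[B(-90.4,45,22),B(-90.4,-45,22)]))
o=c['Twc'];q=sensors.get_obs()['tool_rot'];print(R.from_quat(q,scalar_first=True).as_matrix().round(4))
p=np.array([.48276,.272])-O[:2];print('h,t',p@ex[:2],p@ey[:2])
```

```text
[[179.0, 104.5], [191.4, 104.3], [370.0, 104.2], [382.4, 104.3]]
[[180.9, 100.1], [193.1, 99.9], [368.3, 99.8], [380.5, 99.9]]
[[246.12354542 245.43164484]
 [315.15550766 245.35752716]]
[[ 9.721e-01 -2.346e-01  1.600e-03]
 [-2.346e-01 -9.721e-01  6.000e-04]
 [ 1.400e-03 -1.000e-03 -1.000e+00]]
h,t -0.0021237018559248006 0.00010719340997260585
```

play_rows:
  commands:
    - [0, -0.001, 0.02, 0]
    - [0, 0, 0.03, 0]
    - [0, 0, 0.03, 0]
    - [0, 0, 0.02, 0]
    - [0, 0, 0.012, 0]
    - [0, 0, 0, 0]
    - [0, 0, 0, 0]
  force: 30

```text
t: 12.65
eef_pos: [0.483, 0.2738, 0.3597]
tool_rot: [-0.001, 0.993, -0.118, 0.001]
contact_force: [-0.2, -0.2, -5.8]
gripper_width: 0.178
```

Run:
```python
from h import *
print(sensors.get_obs()['contact_force'],sensors.get_obs()['torque'])
c=snap('wrist','w11');c=snap('scene','s11')
cv2.imwrite('pics/s11c.png',cv2.resize(c['frame'][130:310,130:290],None,fx=4,fy=3.3,interpolation=cv2.INTER_CUBIC))
```

```text
[-0.2286562  -0.1864973  -5.82056234] [ 0.03644892 -0.03654751 -0.03231286]
```

View pics/w11.png

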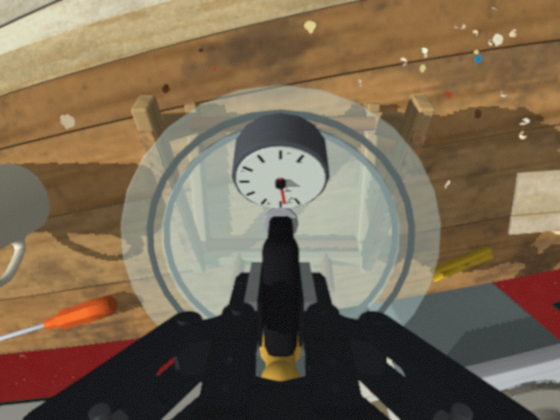

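View pics/s11c.png

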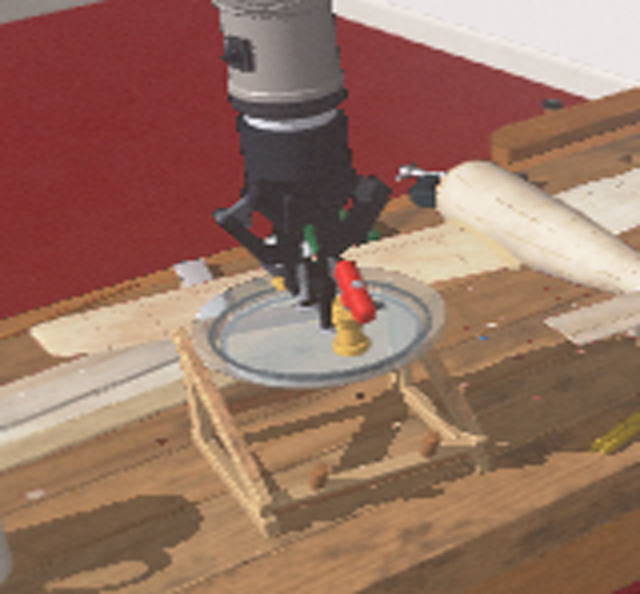

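play_rows:
  commands:
    - [0, 0.001, 0.012, 0]
    - [-0.001, 0, 0.01, 0]
    - [0, 0, 0.005, 0]
    - [0, 0, 0.002, 0]
    - [0, 0, 0, 0]
  force: 20

```text
t: 13.25
eef_pos: [0.4811, 0.2727, 0.3287]
tool_rot: [0.0, 0.993, -0.118, -0.0]
contact_force: [0.4, 0.7, -3.6]
gripper_width: 0.18
```

play_rows:
  commands:
    - [0, 0, 0.002, 0]
    - [0, 0, 0.002, 0]
    - [0, 0, 0, 0]

```text
t: 13.55
eef_pos: [0.4811, 0.2727, 0.3251]
tool_rot: [0.0, 0.993, -0.118, -0.0]
contact_force: [-0.3, -0.2, -5.8]
gripper_width: 0.18
```

play_rows:
  commands:
    - [0, 0, 0.002, 0]
    - [0, 0, 0.002, 0]
    - [0, 0, 0, 0]
    - [0, 0, 0, 0]

```text
t: 13.95
eef_pos: [0.4812, 0.2728, 0.3213]
tool_rot: [-0.0, 0.993, -0.118, 0.0]
contact_force: [-0.2, 0.4, -1.7]
gripper_width: 0.179
```

Run:
```python
from h import *
print(sensors.get_obs()['contact_force'],sensors.get_obs()['torque'])
c=snap('wrist','w12');c=snap('scene','s12')
cv2.imwrite('pics/s12c.png',cv2.resize(c['frame'][190:300,150:270],None,fx=6,fy=5,interpolation=cv2.INTER_CUBIC))
```

```text
[-0.21780693  0.43270474 -1.69753637] [ 0.07971876 -0.04052825  0.00413997]
```

View pics/w12.png

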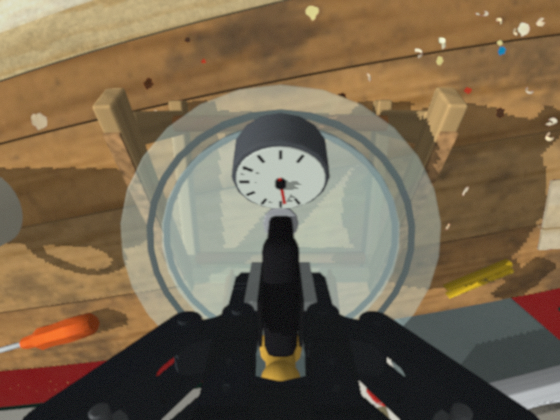

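View pics/s12c.png

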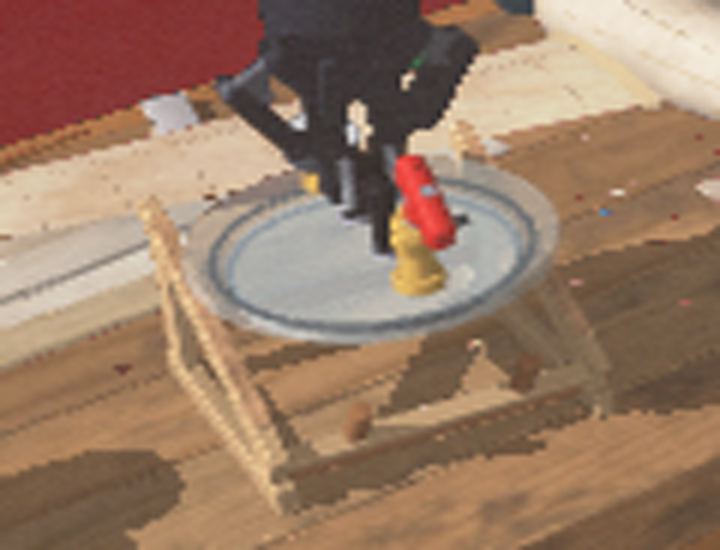

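play_rows:
  commands:
    - [-0.0023, 0, 0.0022, 0]
    - [-0.0023, 0, 0.0023, 0]
    - [-0.0022, 0, 0.0023, 0]
    - [-0.0022, 0, 0.0023, 0]
    - [0, 0, 0, 0]

```text
t: 14.55
eef_pos: [0.4718, 0.2753, 0.312]
tool_rot: [-0.0, 0.993, -0.117, -0.0]
contact_force: [-3.5, 0.8, 3.5]
gripper_width: 0.178
```

Run:
```python
from h import *
print(sensors.get_obs()['contact_force'],sensors.get_obs()['torque'],sensors.get_obs()['tool_rot'])
c=snap('wrist','w13');c=snap('scene','s13')
cv2.imwrite('pics/s13c.png',cv2.resize(c['frame'][190:300,150:270],None,fx=6,fy=5,interpolation=cv2.INTER_CUBIC))
```

```text
[-3.451501    0.8243259   3.48813701] [ 0.027119    0.17301491 -0.00489298] [-1.14712139e-04  9.93093326e-01 -1.17326915e-01 -1.66762349e-04]
```

View pics/w13.png

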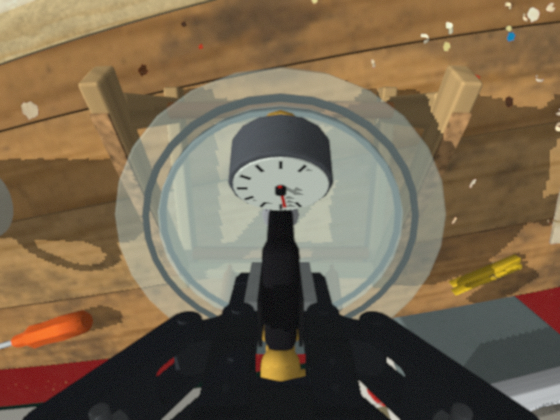

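View pics/s13c.png

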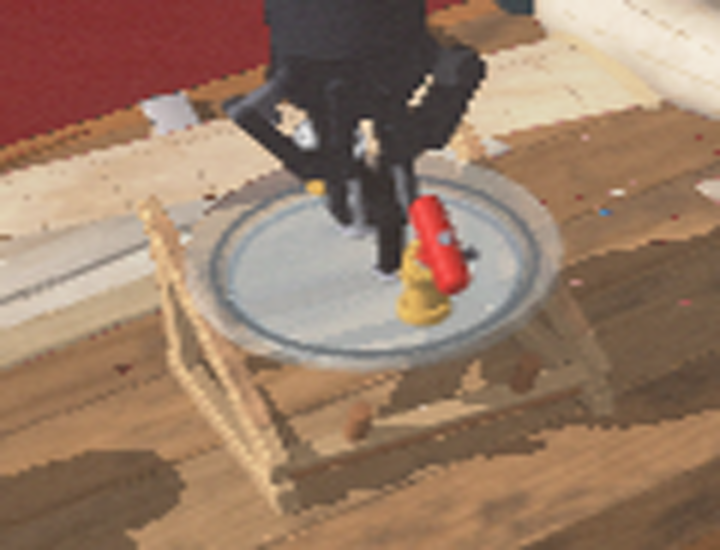

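The lid is tilting about the jaws as planned, with about 9 N on the rails. I'll continue.

play_rows:
  commands:
    - [-0.0018, 0, 0.0026, 0]
    - [-0.0018, 0, 0.0027, 0]
    - [-0.0017, 0, 0.0027, 0]
    - [-0.0017, 0, 0.0027, 0]
    - [0, 0, 0, 0]
    - [0, 0, 0, 0]

```text
t: 15.25
eef_pos: [0.4648, 0.277, 0.3014]
tool_rot: [-0.0, 0.993, -0.117, -0.001]
contact_force: [-5.1, 1.5, 4.4]
gripper_width: 0.176
```

Run:
```python
from h import *
print(sensors.get_obs()['contact_force'],sensors.get_obs()['torque'],sensors.get_obs()['tool_rot'])
c=snap('wrist','w14');c=snap('scene','s14')
cv2.imwrite('pics/s14c.png',cv2.resize(c['frame'][190:300,150:270],None,fx=6,fy=5,interpolation=cv2.INTER_CUBIC))
```

```text
[-5.09999638  1.52398223  4.37453662] [0.2229369  0.7762898  0.03950702] [-9.51309683e-06  9.93095977e-01 -1.17302290e-01 -7.43741055e-04]
```

View pics/w14.png

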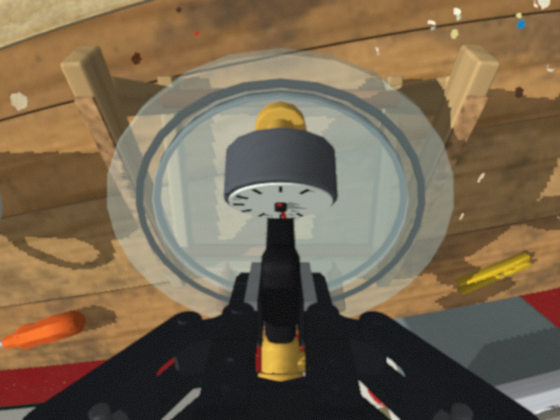

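View pics/s14c.png

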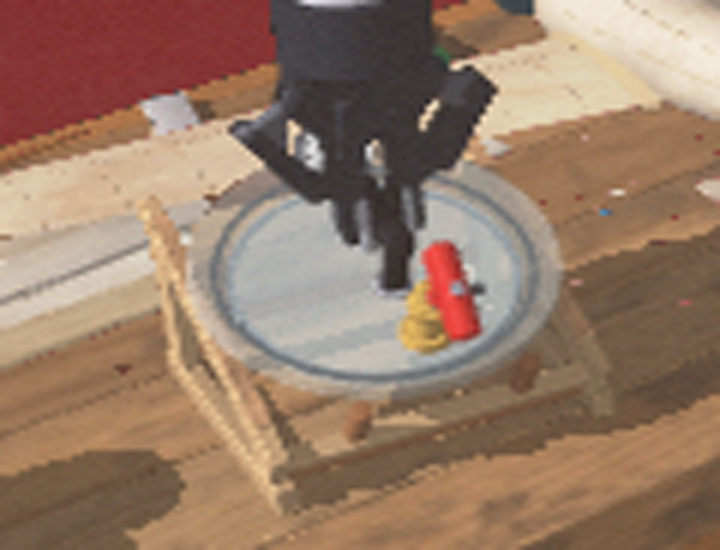

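play_rows:
  commands:
    - [-0.001, 0, 0.0028, 0]
    - [-0.001, 0, 0.0028, 0]
    - [-0.001, 0, 0.0028, 0]
    - [-0.0005, 0, 0.002, 0]
    - [0, 0, 0, 0]
    - [0, 0, 0, 0]

```text
t: 15.95
eef_pos: [0.4628, 0.2777, 0.2943]
tool_rot: [-0.0, 0.993, -0.118, 0.002]
contact_force: [-9.6, -6.3, 31.1]
gripper_width: 0.181
```

```bash
cat > chk.py <<'E'
from h import *
import sys
n=sys.argv[1]
o=sensors.get_obs();print(o['contact_force'].round(1),o['torque'].round(2),o['eef_pos'].round(4))
c=snap('wrist','w'+n);s=snap('scene','s'+n)
cv2.imwrite('pics/s%sc.png'%n,cv2.resize(s['frame'][190:300,150:270],None,fx=6,fy=5,interpolation=cv2.INTER_CUBIC))
# lid plane fit in bed frame from scene+wrist depth
yaw=np.radians(-13.5);ex=np.array([np.cos(yaw),np.sin(yaw),0]);ey=np.array([-ex[1],ex[0],0]);ez=np.array([0,0,1.])
O=np.array([.4848,.2714,.09]);bx=ex*np.cos(np.pi/6)+ez*.5;bz=-ex*.5+ez*np.cos(np.pi/6)
for nm,k in (('w',c),('s',s)):
    P=cloud(k).reshape(-1,3);P=P[~np.isnan(P).any(1)]-O
    X=np.c_[P@bx,P@ey,P@bz]
    m=(np.hypot(X[:,0],X[:,1])<.105)&(X[:,2]>-.004)&(X[:,2]<.03);X=X[m]
    for it in range(4):
        A=np.c_[X[:,:2],np.ones(len(X))];w=np.linalg.lstsq(A,X[:,2],rcond=None)[0];r=X[:,2]-A@w;X=X[abs(r)<max(.002,2*np.std(r))]
    h=cv2.convexHull((X[:,:2]*1000).astype(np.float32));cc,rad=cv2.minEnclosingCircle(h)
    print(nm,len(X),'slope x,y deg',np.degrees(w[:2]).round(2),'z0 %.4f'%w[2],'std %.4f'%np.std(r),'circ',np.round(cc,1),round(rad,1))
E
python3 chk.py 15
```

```text
[-9.6 -6.3 31.1] [-1.37  1.37  0.14] [0.4628 0.2777 0.2943]
w 59305 slope x,y deg [-4.76  0.08] z0 0.0145 std 0.0005 circ [-2.8  1.5] 100.0
s 1730 slope x,y deg [-4.71  0.19] z0 0.0138 std 0.0019 circ [-5.1 -0.2] 100.0
```

View pics/w15.png

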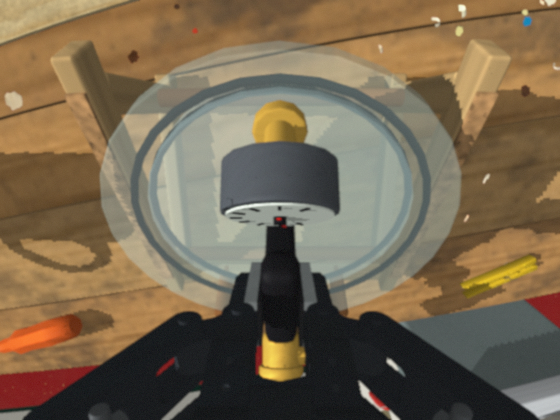

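View pics/s15c.png

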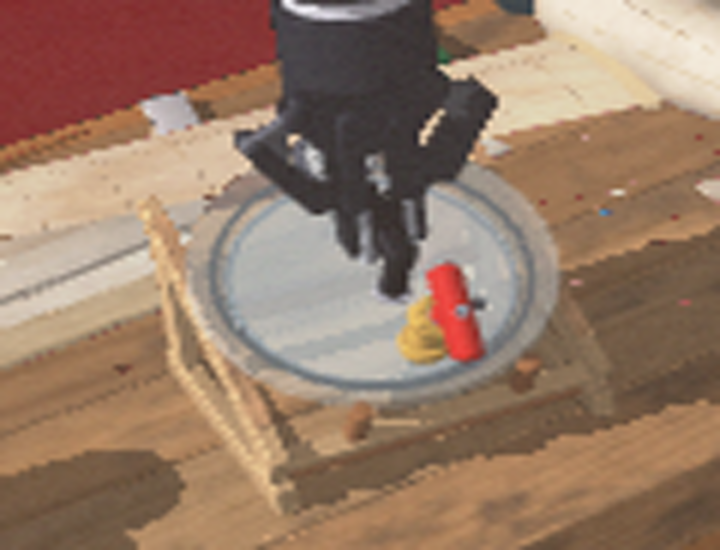

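The lid is still 4.7° short of flat and the force rose to about 37 N. The resultant passes through the middle of the bar, so the lid is wedged between the rails and the dowels. I'll back off uphill and re-seat it.

play_rows:
  commands:
    - [0, 0, -0.004, 0]
    - [0.002, 0, -0.003, 0]
    - [0.003, 0, 0, 0]
    - [0, 0, 0, 0]
    - [0, 0, 0, 0]

```text
t: 16.55
eef_pos: [0.4666, 0.2758, 0.2973]
tool_rot: [0.001, 0.993, -0.118, -0.001]
contact_force: [-3.5, -0.6, -0.6]
gripper_width: 0.18
```

```bash
python3 chk.py 16
```

```text
[-3.5 -0.6 -0.6] [-0.26  0.64  0.09] [0.4666 0.2758 0.2973]
w 59032 slope x,y deg [-5.46 -0.09] z0 0.0157 std 0.0005 circ [5.8 0.8] 94.9
s 1721 slope x,y deg [-5.39  0.05] z0 0.0149 std 0.0020 circ [-3.7  0.8] 100.8
```

View pics/w16.png

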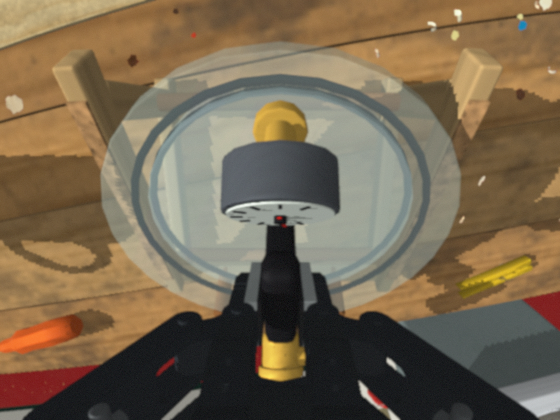

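View pics/s16c.png

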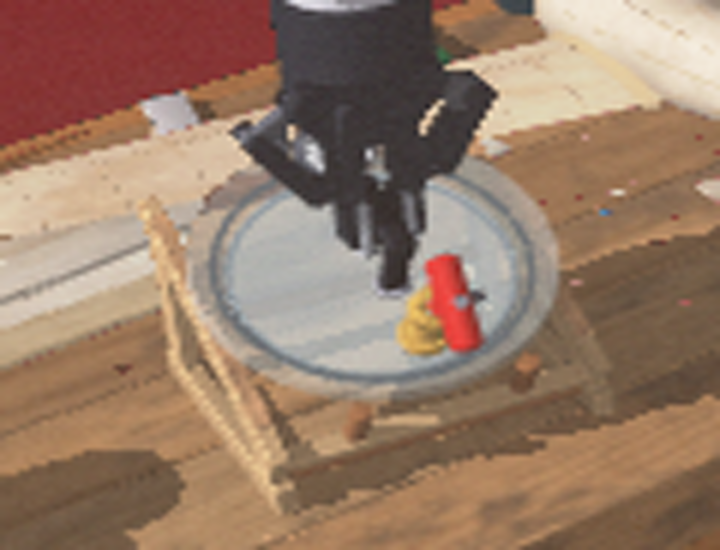

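play_rows:
  commands:
    - [-0.0008, 0, 0.0015, 0]
    - [-0.0008, 0, 0.0015, 0]
    - [-0.0006, 0, 0.0015, 0]
    - [0, 0, 0, 0]

```text
t: 17.05
eef_pos: [0.4647, 0.2765, 0.2938]
tool_rot: [0.0, 0.993, -0.118, 0.0]
contact_force: [-5.5, -2.3, 3.5]
gripper_width: 0.184
```

```bash
python3 chk.py 17
```

```text
[-5.5 -2.3  3.5] [-0.57  0.73  0.01] [0.4647 0.2765 0.2938]
w 59791 slope x,y deg [-2.44  0.03] z0 0.0131 std 0.0005 circ [-0.   1.3] 100.1
s 1729 slope x,y deg [-2.52  0.07] z0 0.0125 std 0.0020 circ [-4.9  2.5] 101.2
```

Rotating well: 2.4° left, about 9 N on the rails.

play_rows:
  commands:
    - [-0.0006, 0, 0.0015, 0]
    - [-0.0006, 0, 0.0012, 0]
    - [0, 0, 0, 0]
    - [0, 0, 0, 0]

```text
t: 17.55
eef_pos: [0.4636, 0.2767, 0.2913]
tool_rot: [0.0, 0.993, -0.118, 0.0]
contact_force: [-5.9, -3.2, 5.6]
gripper_width: 0.181
```

```bash
python3 chk.py 18
```

```text
[-5.9 -3.2  5.6] [-0.66  0.84  0.  ] [0.4636 0.2767 0.2913]
w 60182 slope x,y deg [-0.13  0.08] z0 0.0114 std 0.0005 circ [0.4 2.7] 99.5
s 1709 slope x,y deg [-0.16  0.26] z0 0.0108 std 0.0020 circ [-4.1  1.7] 100.2
```

View pics/w18.png

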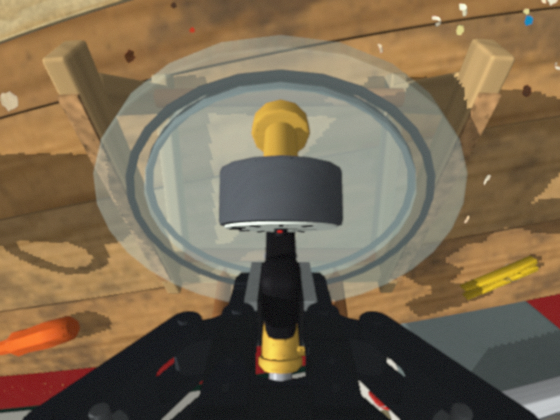

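View pics/s18c.png

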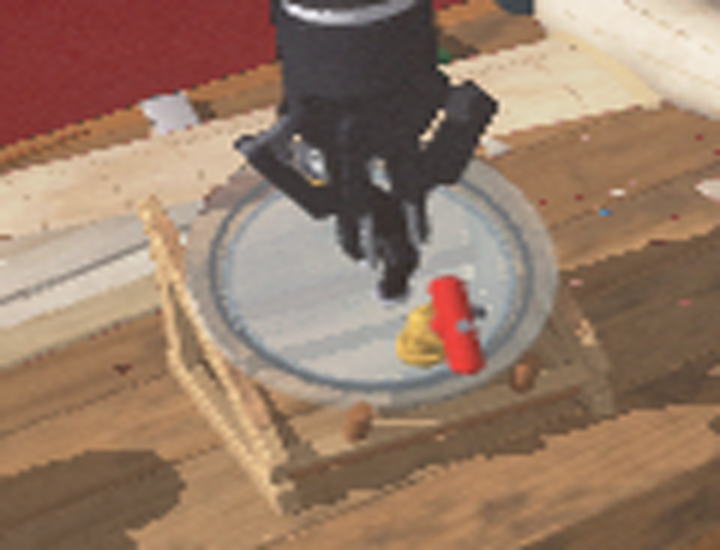

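The lid is flat to within 0.2° and about 3–4 mm above the stops. I'll ease it downhill.

play_rows:
  commands:
    - [-0.0009, 0, 0.0004, 0]
    - [-0.0009, 0, 0.0004, 0]
    - [-0.0009, 0, 0.0004, 0]
    - [0, 0, 0, 0]
    - [0, 0, 0, 0]

```text
t: 18.15
eef_pos: [0.4617, 0.2779, 0.2901]
tool_rot: [-0.001, 0.993, -0.118, 0.001]
contact_force: [-0.5, -0.3, 3.9]
gripper_width: 0.18
```

```bash
python3 chk.py 19
```

```text
[-0.5 -0.3  3.9] [-0.18 -0.35 -0.11] [0.4617 0.2779 0.2901]
w 60224 slope x,y deg [-0.07  0.09] z0 0.0113 std 0.0005 circ [-1.8  2.9] 99.2
s 1713 slope x,y deg [-0.15  0.07] z0 0.0108 std 0.0020 circ [-5.7  2.2] 98.7
```

play_rows:
  commands:
    - [-0.0009, 0, 0.0003, 0]
    - [-0.0009, 0, 0.0003, 0]
    - [0, 0, 0, 0]

```text
t: 18.55
eef_pos: [0.4612, 0.2778, 0.29]
tool_rot: [-0.001, 0.993, -0.118, 0.002]
contact_force: [4.8, -0.8, 5.6]
gripper_width: 0.181
```

```bash
python3 chk.py 20
python3 - <<'E'
import cv2;f=cv2.imread('pics/s20.png');cv2.imwrite('pics/s20d.png',cv2.resize(f[240:300,180:265],None,fx=9,fy=9,interpolation=cv2.INTER_CUBIC))
E
```

```text
[ 4.8 -0.8  5.6] [-0.42 -1.14 -0.07] [0.4612 0.2778 0.29  ]
w 60224 slope x,y deg [-0.02  0.09] z0 0.0113 std 0.0005 circ [-2.   1.1] 99.2
s 1722 slope x,y deg [-0.09  0.2 ] z0 0.0106 std 0.0020 circ [-5.6  2.3] 98.8
```

View pics/s20d.png

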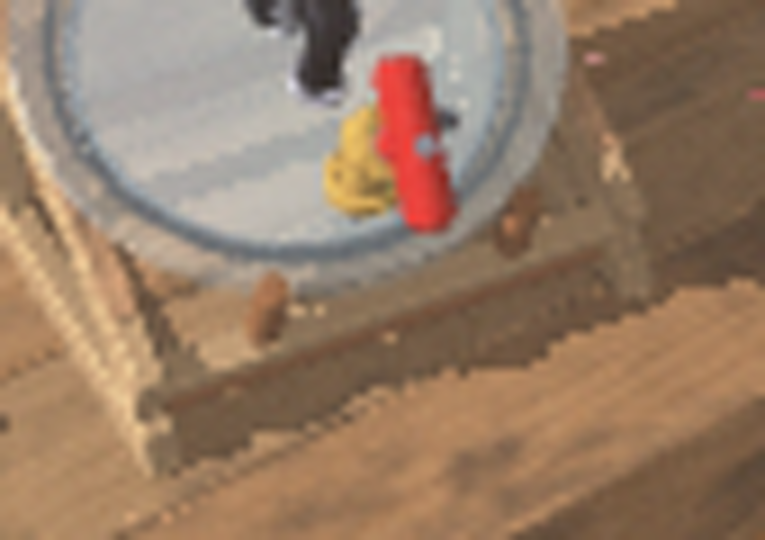

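play_rows:
  commands:
    - [-0.001, 0, 0, 0]
    - [-0.001, 0, 0, 0]
    - [0, 0, 0, 0]
    - [0, 0, 0, 0]

```text
t: 19.05
eef_pos: [0.4604, 0.2776, 0.2901]
tool_rot: [-0.001, 0.993, -0.119, 0.003]
contact_force: [8.8, -2.2, 3.3]
gripper_width: 0.179
```

play_rows:
  commands:
    - [0.001, 0, -0.0002, 0]
    - [0.001, 0, 0, 0]
    - [0, 0, 0, 0]
    - [0, 0, 0, 0]

```text
t: 19.45
eef_pos: [0.4611, 0.2776, 0.29]
tool_rot: [-0.001, 0.993, -0.119, 0.002]
contact_force: [4.6, -1.4, 4.8]
gripper_width: 0.181
```

play_rows:
  commands:
    - [0, 0, 0, 0]
    - [0, 0, 0, 0]
    - [0, 0, 0, 0]
    - [0, 0, 0, 0]
    - [0, 0, 0, 0]
    - [0, 0, 0, 0]
  claw: 0.045

```text
t: 20.05
eef_pos: [0.4593, 0.278, 0.2891]
tool_rot: [0.0, 0.993, -0.118, -0.0]
contact_force: [-0.4, 0.2, 0.4]
gripper_width: 0.525
```

```bash
python3 chk.py 21
```

```text
[-0.4  0.2  0.4] [-0.01 -0.    0.03] [0.4593 0.278  0.2891]
w 62318 slope x,y deg [-0.02  0.08] z0 0.0113 std 0.0005 circ [2.4 2.1] 95.2
s 1706 slope x,y deg [0.01 0.08] z0 0.0109 std 0.0020 circ [-4.6  3.4] 98.5
```

View pics/w21.png

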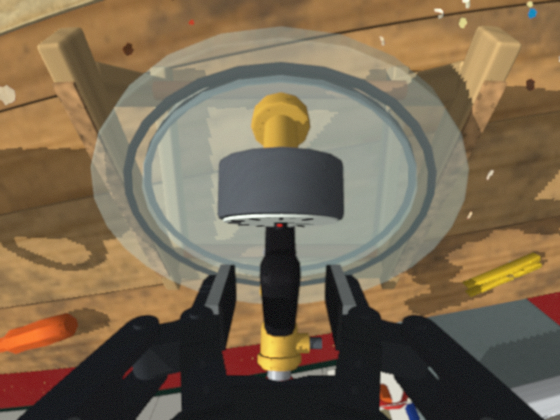

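View pics/s21c.png

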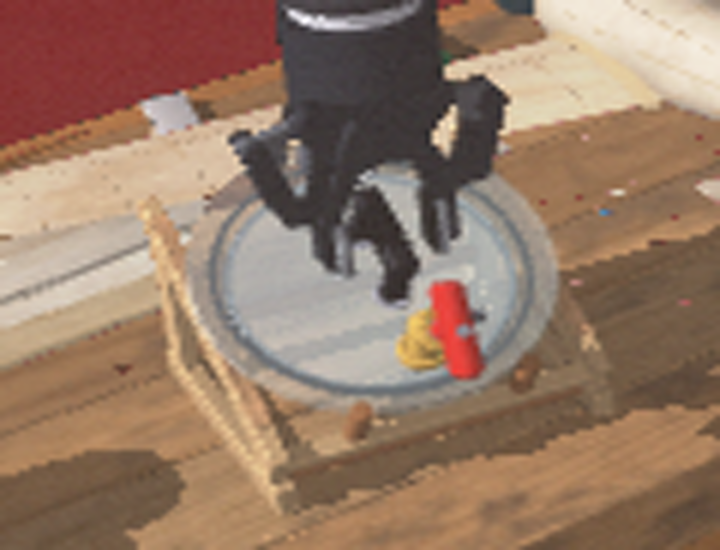

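Released with zero force, and the lid stays flat. I'll withdraw straight up and check the stops.

play_rows:
  commands:
    - [0, 0, -0.01, 0]
    - [0, 0, -0.02, 0]
    - [0, 0, -0.03, 0]
    - [0, 0, -0.03, 0]
    - [0, 0, -0.03, 0]
    - [-0.02, 0, -0.03, 0]
    - [-0.02, 0, -0.02, 0]
    - [0, 0, 0, 0]
    - [0, 0, 0, 0]

```text
t: 21.05
eef_pos: [0.4203, 0.2872, 0.4599]
tool_rot: [-0.0, 0.993, -0.118, 0.001]
contact_force: [0.5, -0.1, -0.3]
gripper_width: 0.527
```

```bash
python3 chk.py 22
python3 - <<'E'
from h import *
c=load('w22')
yaw=np.radians(-13.5);ex=np.array([np.cos(yaw),np.sin(yaw),0]);ey=np.array([-ex[1],ex[0],0]);ez=np.array([0,0,1.])
O=np.array([.4848,.2714,.09]);bx=ex*np.cos(np.pi/6)+ez*.5;bz=-ex*.5+ez*np.cos(np.pi/6)
f=cv2.imread('pics/s22.png');cv2.imwrite('pics/s22d.png',cv2.resize(f[240:300,180:265],None,fx=9,fy=9,interpolation=cv2.INTER_CUBIC))
E
```

```text
[ 0.5 -0.1 -0.3] [-0.04 -0.02 -0.05] [0.4203 0.2872 0.4599]
w 20839 slope x,y deg [0.07 0.08] z0 0.0112 std 0.0007 circ [-1.9  2.5] 98.9
s 2013 slope x,y deg [0.03 0.02] z0 0.0107 std 0.0020 circ [-4.3 -1.5] 100.4
```

View pics/w22.png

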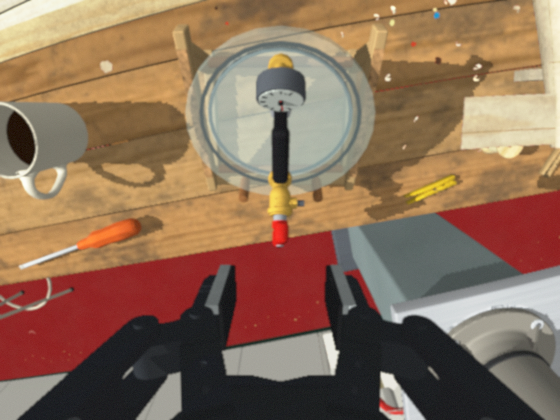

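View pics/s22d.png

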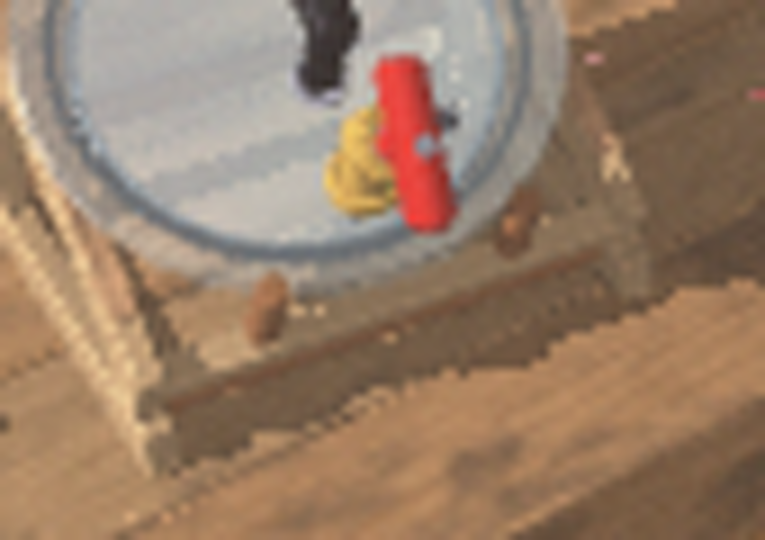

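Run:
```python
import sys
from h import *
c=load('w22')
yaw=np.radians(-13.5);ex=np.array([np.cos(yaw),np.sin(yaw),0]);ey=np.array([-ex[1],ex[0],0]);ez=np.array([0,0,1.])
O=np.array([.4848,.2714,.09]);bx=ex*np.cos(np.pi/6)+ez*.5;bz=-ex*.5+ez*np.cos(np.pi/6)
P=cloud(c)
X=P-O;X=np.stack([X@bx,X@ey,X@bz],-1)*1000
# lid top-surface hull (clear disc included in depth?)
m=(abs(X[...,2]-11.2)<1.6)&(np.hypot(X[...,0],X[...,1])<97)
pts=X[m]
# boundary points by angle, circle fit radius 95
ang=np.degrees(np.arctan2(pts[:,1],pts[:,0]));r=np.hypot(pts[:,0],pts[:,1])
for a in range(-180,180,20):
    k=(ang>=a)&(ang<a+20)
    print(a,k.sum(),np.percentile(r[k],99.5).round(1) if k.sum() else None)
d=(X[...,2]>14)&(X[...,2]<25)&(X[...,0]<-75)&(X[...,0]>-110)&(abs(X[...,1])<65)
for sgn in (1,-1):
    k=d&(np.sign(X[...,1])==sgn)&(abs(X[...,1])>30); print('dowel',k.sum(),X[k].mean(0).round(1),X[k].min(0).round(1),X[k].max(0).round(1))
im=cv2.resize(c['frame'][160:220,220:345],None,fx=6,fy=6,interpolation=cv2.INTER_CUBIC);cv2.imwrite('pics/w22c.png',im)
```

```text
-180 400 91.9
-160 832 93.8
-140 908 90.7
-120 999 91.4
-100 1159 92.0
-80 1382 93.0
-60 1613 94.1
-40 1668 95.3
-20 1147 96.2
0 1084 96.9
20 1586 96.8
40 1717 96.7
60 1501 96.6
80 1245 96.0
100 1080 95.5
120 949 94.0
140 820 95.1
160 276 92.3
dowel 84 [-86.   45.9  19.4] [-92.2  40.5  14.5] [-82.2  51.7  22.3]
dowel 86 [-85.7 -43.2  19.4] [-92.1 -48.7  14.2] [-81.3 -37.8  22. ]
```

View pics/w22c.png

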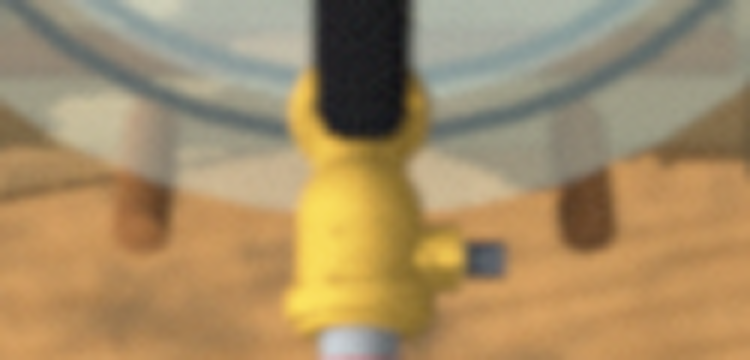

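Run:
```python
from h import *
c=snap('scene','s23');t=snap('top','t23')
a=load('top0')['frame'];d=cv2.absdiff(a,t['frame']).max(-1)
cv2.imwrite('pics/cmp.png',np.vstack([a[90:260],t['frame'][90:260],cv2.cvtColor(d[90:260],cv2.COLOR_GRAY2BGR)]))
```

```text
(no output)
```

View pics/cmp.png

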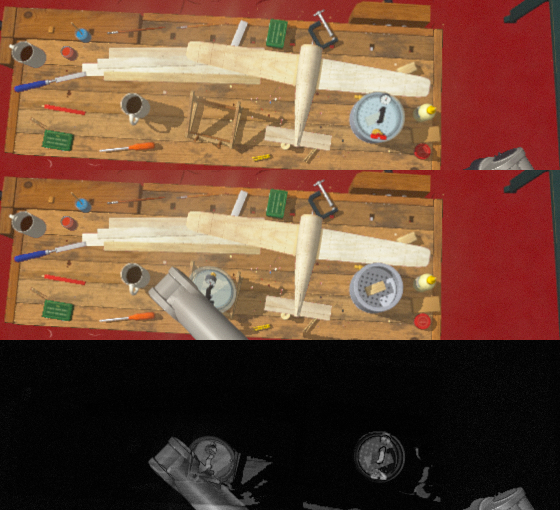

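View pics/s23.png

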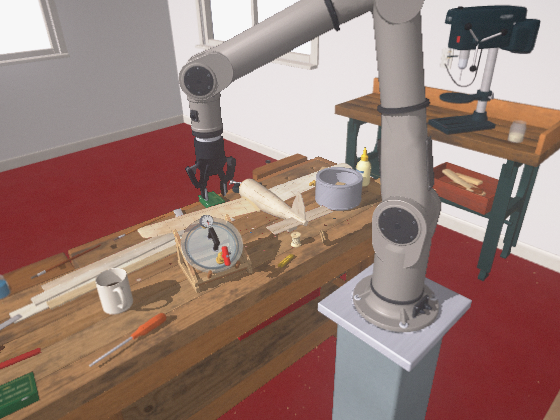

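The mug, reel, bottle and blank show no change in the before/after difference, only the lid and the arm. The lid lies flat on the stand with the tap open, and the gripper is clear. I'm handing in.

```bash
python3 -c "
from station import bot,sensors
print(sensors.get_obs()['t']);print(bot.hand_in())"
```

```text
21.25
the job is handed in; nothing more can be done
None
```

The job is done and handed in at 21.25 s of the 51 s allowed. The tap is open, and the lid is on the stand, lying flat and released.

- **Tap:** The moves cannot tilt the tool, so I pushed the wing round with the closed fingertips instead of pinching and twisting it. It matched the 1.5 rad stop in the picture overlay. The lid came loose with the push, shifting about 2 mm and turning about 2.5°.
- **Placing:** I lifted the lid level and carried it over the tail. I then let it tilt about the jaws as its edge met the rails.
- **One wedge on the way:** It wedged once against the dowels, about 4.7° short of flat, with roughly 37 N on the stand. I backed off and re-seated it gently at about 10 N, then slid it down until the force rose against the stops before letting go.

**Last checks**
- The lid is flat on the bed to within about 0.1° in both the wrist and scene depth pictures.
- The wrist depth puts the lid's centre about 1 mm from where touching both stops would put it, which is within the measuring error. The force test agrees. The scene camera was too coarse to confirm contact with the stops on its own.
- The contact force read zero after I let go. The before/after top view shows no change in any loose thing it could see, and the blank is still in the pot. I did not check the sanding block separately.

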